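# Put the slide trays away and latch the slide case

### The arm

A 6-joint arm with a two-finger parallel gripper is mounted at the origin on the work surface. World frame = base frame: x ahead of the robot, y to its left, z up, the work surface at z = 0. Lengths are in m, angles in rad, forces in N, time in s.
With the tool pointing down it reaches from about 0.225 to 0.875 m from the base axis. Payload 3.4 kg.
Tool frame: the origin (TCP) lies at the very end of the fingers, on their centre line; the grasp point (between the pads) lies 19 mm behind it; z points along the fingers, y is the line along which they close (so a half turn about z gives the same grasp; the last joint's range is limited). The gripper opens to 85 mm and grips with 20 to 120 N. Pads are 22 mm wide; open, the fingers measure 114 mm over their backs; the gripper's body (76 mm by 85 mm) begins 54 mm behind the grasp point. The pads swing forward as they close: fully open they stand 13 mm farther back than shut.
Start: joints at [-1.262, 0.276, 1.505, -0, 1.361, -0.121], TCP at [0.24, -0.523, 0.231] pointing down, gripper open.
Joint ranges: [-2.89, 2.89], [-0.75, 2.08], [0.22, 2.7], [-1.18, 4.32], [0.11, 2.71], [-2.7, 2.7]. Speed limits (rad/s): [2.57, 2.57, 3.14, 3.14, 3.14, 3.14].

### API

Orientations are given as a unit quaternion [w, x, y, z].
In Python, from rig import manip, get_image, camera_info gives the robot as it stands. The module is installed in compiled form; this text tells all that it offers.
- The arm moves only by the shell command python3 -m crank 'ROWS' [FORCE]. ROWS is a JSON object of lists of equal length, an entry for each row: "translation": the shift along the tool's x, y, z in mm, a list of three; "roll": the turn about the tool's z in rad; "fingers": the opening, from 0 (shut) to 1 (fully open). A call has 1 to 8 rows; each row shifts and turns the commanded pose from where the row before left it, along the tool's axes as they then stand; what a row does not reach is not made up. A row lasts 1/10 s, in which the tool goes at most 50 mm and 8.59 degrees, less where a joint would pass 70% of its speed; a pose out of reach is approached as far as the arm can. A call is refused whole if a number of a shift passes 50 or a number of a turn 0.15, either way. A call with a gripper value outside its range is refused whole. The fingers move at their own pace and stop on an object; FORCE is the grip in N (left out, the last holds). Time passes only in rows, so rows that do not move let the fingers close. It gives the time, the measured TCP pose, the force, the opening and the grip force at its end, in the units of the state.
- manip.get_state(): the state, without advancing time (a new reading comes with each control period).
- get_image(name): name is "side" or "top" or "wrist"; returns the picture (400x640x3 uint8, blue, green, red); there is no depth.
- camera_info(name): a dict with "mtx" (3x3 intrinsics, pixels), "rvec" (rotation vector, rad) and "tvec" (3), from world to camera coordinates, as OpenCV has them. Camera axes: x right, y down, z forward; pixel columns grow to the right and rows downward; lengths in m; the calibration is good to about 2 mm. A picture is of the moment at which its call begins: read the wrist's pose just before it. camera_info takes no time and is no camera call; for the wrist camera it gives the pose at the moment of the call.
- manip.sign_off(): hands the job in; it is judged then, once.
The state is a dict: "clock": time; "qpos": joint angles; "qd": joint speeds; "effort": joint torques, N m; "position": TCP position; "ee_rot": TCP orientation; "contact_force": force on the tool from outside, world axes, zero at the start; "moment": the same for the moment, N m; "width": finger opening in m; "gripper_force": force on a finger pad.
Only numpy, scipy, OpenCV 4.12 (cv2) and the standard library are available. Lean on these libraries where they do the work, as an engineer would, in place of code of your own. Each camera call takes 0.05 s, during which the arm holds its last target. There are 200 camera calls.

### The job

Put the microscope slide trays away: slide every tray that lies on the bench, blade first, fully home into a slot of its own in the grey case. When all are in, swing the case's drop-front flap upright, hook the loop of the draw latch over the keeper tongue on the flap, and only then press the lever over and flat, so that the latch holds the flap shut. Leave the vial, the jar and the cardboard box where they stand.

Things in the scene. Friction and masses are not known exactly. Their poses are not given: they have to be found in the camera images.
- case: grey slide case fixed to the bench, 304 wide (y), 45 high. Origin: on the bench, in the plane of the slot face, mid-width; x to the back, away from the robot, y left; runs from x = -42 to 95. Four slots open in the face x = 0 towards -x, each 36 wide, 10 high (24 to 34 above the bench), 80 deep. Before them an apron 24 high, level with the slot floors; in its middle a pedestal 44 wide, 45 high.
- latch_pivot (a point): the lever's hinge, along case y: case x = -16, y = 0, z = 57. Axes as the case's.
- flap_hinge (a point): middle of the flap's hinge line, along case y: case x = -48, y = 0, z = 10. Axes as the case's.
- slot1 (a point): home place of a tray in slot 1 (far left seen from the robot): where the origin of a fully home tray lies, on the slot floor level, 20 before the slot face; axes as the case's. The slots stand at case y = +128, +70, -70, -128.
- slot2 (a point): home place of a tray in slot 2 (inner left seen from the robot): where the origin of a fully home tray lies, on the slot floor level, 20 before the slot face; axes as the case's. The slots stand at case y = +128, +70, -70, -128.
- slot3 (a point): home place of a tray in slot 3 (inner right seen from the robot): where the origin of a fully home tray lies, on the slot floor level, 20 before the slot face; axes as the case's. The slots stand at case y = +128, +70, -70, -128.
- slot4 (a point): home place of a tray in slot 4 (far right seen from the robot): where the origin of a fully home tray lies, on the slot floor level, 20 before the slot face; axes as the case's. The slots stand at case y = +128, +70, -70, -128.
- tray1: slide tray, one of up to four alike (absent: None from the start), about 80 g: aluminium blade 82 long, 30 wide, 4 thick bearing a glass slide, at its end an upright black fin 36 long, 10 thick (y), 26 high, the grip. Origin: underside, under the middle of the fin; x points along the blade, which runs from x = 18 to x = 100; z up. Lies flat at the start.
- tray2: slide tray, one of up to four alike (absent: None from the start), about 80 g: aluminium blade 82 long, 30 wide, 4 thick bearing a glass slide, at its end an upright black fin 36 long, 10 thick (y), 26 high, the grip. Origin: underside, under the middle of the fin; x points along the blade, which runs from x = 18 to x = 100; z up. Lies flat at the start.
- tray3: slide tray, one of up to four alike (absent: None from the start), about 80 g: aluminium blade 82 long, 30 wide, 4 thick bearing a glass slide, at its end an upright black fin 36 long, 10 thick (y), 26 high, the grip. Origin: underside, under the middle of the fin; x points along the blade, which runs from x = 18 to x = 100; z up. Lies flat at the start.
- tray4: slide tray, one of up to four alike (absent: None from the start), about 80 g: aluminium blade 82 long, 30 wide, 4 thick bearing a glass slide, at its end an upright black fin 36 long, 10 thick (y), 26 high, the grip. Origin: underside, under the middle of the fin; x points along the blade, which runs from x = 18 to x = 100; z up. Lies flat at the start.
- flap (a joint): drop-front flap, rad: 0 upright and shut, growing as its top swings out and down towards the robot, 1.5 fully open, near flat. Stays where left (about 2 N at its top edge moves it). Plate 296 wide, 6 thick, top edge 42 above the hinge line. In the middle of that edge stands the keeper tongue, 20 wide, to 59 above the hinge line, leaning 15 degrees outwards.
- keeper (a point): place on the flap where the loop's cross bar lies when hooked: 44.5 above the hinge line, against the outer side of the tongue (the tongue's top is 14 higher). Axes as the case's when the flap is shut; x into the case.
- stud_left (a point): grip point near the end of the left black grip stud on the flap's inner face (it points up when the flap is open): stud 10 thick (y), 16 high along the flap, standing 28 off the inner face; 30 above the hinge line, 27 inwards of the flap's middle plane, at y = +99 between the two left slots.
- stud_right (a point): the same on the right stud, y = -99 between the two right slots.
- lever (a joint): latch lever, rad: 0 flat (pressed down, its tip pointing to the back), growing as it is raised up and over towards the robot, 1.57 upright, 1.9 fully open. Stays where left (about 1 N at the tip). Steel bar 18 wide, 5 thick, reaching 50 from the latch pivot. With the loop hooked it draws the flap in and goes past centre just before 0; about 5 N on the tip suffices.
- lever_tip (a point): on the lever's upper face (the face turned to the robot when raised), 49 from the latch pivot.
- loop (a joint): angle of the latch loop against the lever, rad, growing as the loop is lifted: the loop points to the robot, raised above level by (loop - lever) + 0.03 rad. Swings freely: at the start it leans back past upright against its stop (3.6); tipped towards the robot it falls by its weight. U of 5 mm steel rod, 39 wide, 29 clear inside, 52 from its hinge to the cross bar.
- loop_hinge (a point): the loop's hinge on the lever, 15 from the latch pivot, 15 degrees below the lever's line when flat.
- loop_bar (a point): middle of the loop's cross bar (rod 5 thick). With the lever raised beyond 1.6 rad and the flap upright, the loop swung down towards the robot passes over the tongue and rests on the flap's top edge with its bar before the tongue.
- vial: bystander: small amber vial, 28 across, 55 high; origin under its centre.
- jar: bystander: white jar with blue lid, 56 across, 75 high; origin under its centre.
- slide_box: bystander: closed cardboard box 85 x 45 x 30; origin under its centre.
Mind the look-alikes: they are no part of the job. Leave any blue or red look-alike of the tray3 alone.

How it is judged:
By the outcome, as a careful person would: the job done as asked, in the order asked, and still so for the second after the job is handed in, with the robot touching nothing.
Of tray1, tray2, tray3, tray4 only 3 to 4 are there at a start; the rules pass over those that are not, and their reading is None.
At some moment in a run one of tray1, tray2, tray3, tray4 may be knocked a few centimetres aside while the robot is not near it.
Once in a run the grip may slacken for a moment while it holds something.
It also fails if it takes over 210 s, if anything falls off the work surface, if the arm or the gripper's body presses on something with over 40 N, if the wrist force passes 120 N, or if a joint passes its speed limit or range.

## Working session

There is one attempt and no reset: what is moved stays moved. The work goes in short steps, Python scripts to look and compute and a shell command to move; the robot and the scene stay as the last step left them, time stands still between calls to the robot, and variables do not carry over. Pictures are saved under pics/ and viewed, at most 14 in all, crops included, and the job is handed in when it is done.

```bash
mkdir -p pics; ls
python3 - <<'E'
from rig import manip,get_image,camera_info
import cv2,numpy as np
s=manip.get_state();print({k:np.round(v,3).tolist() for k,v in s.items()})
for n in ("top","side"):
    c=camera_info(n);print(n,{k:np.round(v,3).tolist() for k,v in c.items()})
    cv2.imwrite(f"pics/{n}0.png",get_image(n))
E
```

```text
pics
{'clock': 0.0, 'qpos': [-1.262, 0.277, 1.506, 0.0, 1.361, -0.121], 'qd': [-0.002, -0.001, -0.0, -0.001, -0.001, 0.0], 'effort': [0.003, -41.676, -24.58, 0.0, 0.011, 0.0], 'position': [0.239, -0.522, 0.23], 'ee_rot': [-0.001, 0.977, 0.213, -0.0], 'contact_force': [0.586, -0.294, -0.518], 'moment': [-0.015, 0.05, 0.016], 'gripper_force': 0.0, 'width': 0.086}
top {'mtx': [[457.038, 0.0, 321.755], [0.0, 457.038, 199.784], [0.0, 0.0, 1.0]], 'rvec': [2.138, -2.138, 0.168], 'tvec': [-0.061, 0.518, 1.385]}
side {'mtx': [[444.362, 0.0, 313.158], [0.0, 444.362, 200.97], [0.0, 0.0, 1.0]], 'rvec': [0.654, -2.483, 1.373], 'tvec': [0.43, 0.198, 1.08]}
```

View pics/top0.png

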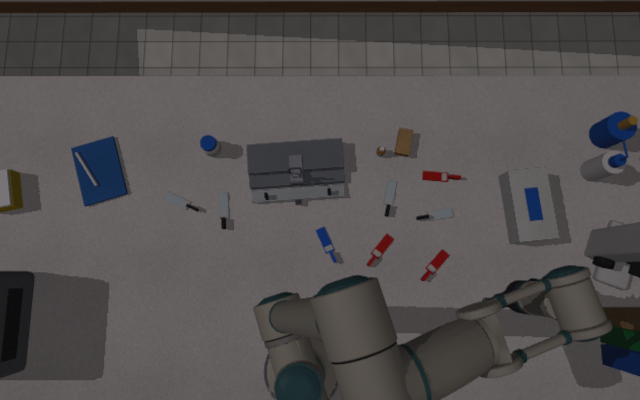

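View pics/side0.png

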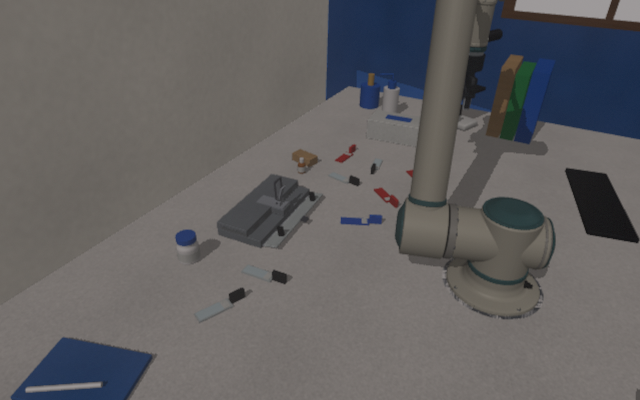

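```bash
cat > h.py <<'E'
from rig import manip,get_image,camera_info
import cv2,numpy as np
from scipy.spatial.transform import Rotation as R
def info(n):
    c=camera_info(n);return np.array(c["mtx"]),cv2.Rodrigues(np.array(c["rvec"],float))[0],np.array(c["tvec"],float).ravel()
def cast(cam,uv,z):
    K,Rm,t=cam;o=-Rm.T@t
    p=np.c_[np.atleast_2d(np.array(uv,float)),np.ones(len(np.atleast_2d(uv)))]
    d=(Rm.T@(np.linalg.inv(K)@p.T)).T
    return o+d*((z-o[2])/d[:,2])[:,None]
def proj(cam,P):
    K,Rm,t=cam;p=(K@(Rm@np.atleast_2d(P).T+t[:,None])).T;return p[:,:2]/p[:,2:]
def blobs(mask,a0,a1):
    n,l,s,c=cv2.connectedComponentsWithStats(mask.astype(np.uint8))
    for i in range(1,n):
        if a0<=s[i,4]<=a1:
            yy,xx=np.nonzero(l==i);r=cv2.minAreaRect(np.c_[xx,yy].astype(np.float32))
            yield c[i],s[i,4],r
def tool():
    s=manip.get_state();q=np.array(s["ee_rot"]);Rt=R.from_quat(q[[1,2,3,0]]).as_matrix()
    return np.array(s["position"]),Rt
def delta(target,yaw=None):
    """mm shift in tool axes to target; roll so that tool y axis direction matches yaw (mod pi), world angle of tool y"""
    p,Rt=tool();d=Rt.T@(np.array(target)-p)*1000
    out=[np.round(d,1).tolist()]
    if yaw is not None:
        a=np.arctan2(Rt[1,1],Rt[0,1]);e=(yaw-a+np.pi/2)%np.pi-np.pi/2
        out.append(("world turn",round(e,3),"roll(tool z down)",round(-e,3)))
    return out
E
python3 - <<'E'
from h import *
im=cv2.imread("pics/top0.png");cam=info("top")
b,g,r=[im[...,i].astype(int) for i in range(3)]
mx=im.max(2)
print("black");
roi=np.zeros(mx.shape,bool);roi[120:260,130:480]=1
for c,a,rr in blobs((mx<35)&roi,6,200): print(np.round(c,1),a,np.round(rr[1],1),np.round(cast(cam,c,0.02)[0],3))
cv2.imwrite("pics/topc.png",cv2.convertScaleAbs(cv2.resize(im[120:230,150:480],None,fx=2.4,fy=2.4,interpolation=cv2.INTER_CUBIC),alpha=1.8))
E
```

```text
black
[299. 184.] 7 [6. 0.] [0.573 0.011 0.02 ]
[328.9 191.8] 16 [5. 2.] [ 0.548 -0.084  0.02 ]
[266.1 195.9] 18 [6. 2.] [0.534 0.116 0.02 ]
[192.  207.2] 27 [11.2  2.2] [0.498 0.349 0.02 ]
[387.3 210. ] 33 [ 2.8 10.5] [ 0.489 -0.268  0.02 ]
[422.4 217. ] 32 [ 2.5 11.4] [ 0.467 -0.378  0.02 ]
[223.5 223. ] 42 [10.  3.] [0.448 0.248 0.02 ]
```

View pics/topc.png

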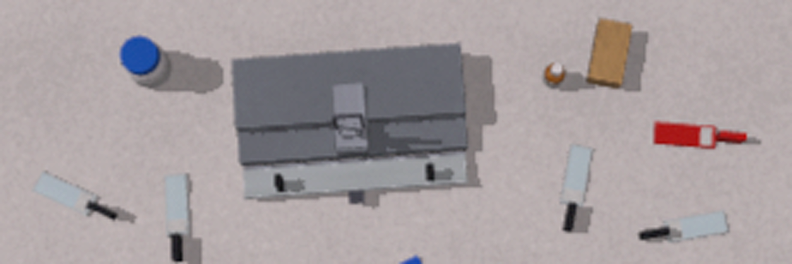

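The top view shows four silver trays: (182,201), (225,210), (390,198) and (435,215). The case is at about (296,170) with its flap open. There are three red look-alikes and one blue. I'll align the tool and move over the right-hand trays.

```bash
python3 -m crank '{"translation":[[40,0,0],[40,0,0],[40,0,0],[0,0,0]],"roll":[0.145,0.145,0.14,0],"fingers":[1,1,1,1]}' 40
python3 - <<'E'
from h import *
p,Rt=tool();K,Rm,t=info("wrist");o=-Rm.T@t
print(p,np.round(Rt,2).tolist(),"cam in tool",Rt.T@(o-p),"axis",Rt.T@Rm[2], K[0])
print(delta([0.44,-0.32,0.30],np.pi/2))
E
```

```text
clock: 0.5
position: [0.3583, -0.488, 0.2306]
ee_rot: [-0.001, 1.0, 0.001, 0.001]
contact_force: [0.5, 0.4, 0.7]
width: 0.0854
gripper_force: 0.0
[ 0.3582779  -0.4879566   0.23064404] [[1.0, 0.0, 0.0], [0.0, -1.0, 0.0], [0.0, -0.0, -1.0]] cam in tool [ 0.06585672 -0.00065349 -0.14280465] axis [-0.26433469 -0.00116206  0.96443031] [327.26885602   0.         321.3102344 ]
[[82.3, -167.8, -69.0], ('world turn', np.float64(-0.002), 'roll(tool z down)', np.float64(0.002))]
```

```bash
python3 -m crank '{"translation":[[16,-34,-14],[16,-34,-14],[16,-34,-14],[16,-34,-14],[16,-34,-14],[0,0,0],[0,0,0]],"roll":[0,0,0,0,0,0,0],"fingers":[1,1,1,1,1,1,1]}'
python3 - <<'E'
from h import *
cam=info("wrist");im=get_image("wrist");cv2.imwrite("pics/w1.png",im)
E
```

```text
clock: 1.2
position: [0.4337, -0.3191, 0.3014]
ee_rot: [0.001, 1.0, 0.001, -0.0]
contact_force: [0.5, -0.3, -0.0]
width: 0.0854
gripper_force: 0.0
```

View pics/w1.png

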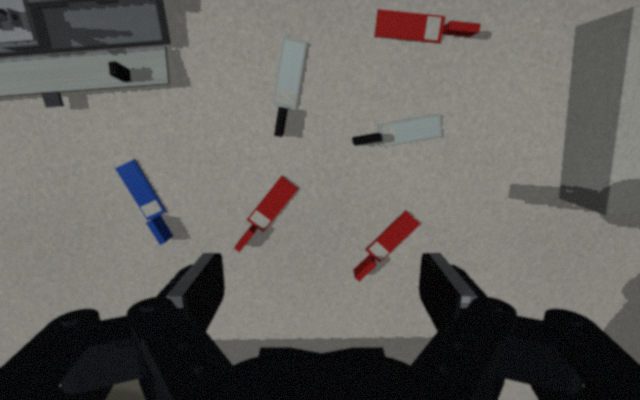

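The wrist view shows two trays: fins at (281,121) and (367,139), with blades at (291,72) and (411,129). I'll measure both.

```bash
cat >> h.py <<'E'
def trays(im,cam,v=110,dbg=False):
    """blade rects cast at z=4mm -> (origin xy, heading)"""
    f=im.astype(int);b,r=f[...,0],f[...,2]
    m=((im.max(2)>v)&(b-r>3)&(b-r<45)).astype(np.uint8)
    m=cv2.morphologyEx(m,cv2.MORPH_OPEN,np.ones((3,3)))
    out=[]
    for c,a,rr in blobs(m,200,20000):
        P=cast(cam,cv2.boxPoints(rr),0.004)[:,:2];e=[P[1]-P[0],P[2]-P[1]];L=[np.linalg.norm(x) for x in e]
        i=int(L[1]>L[0]);d=e[i]/L[i];ctr=P.mean(0)
        if dbg:print(np.round(c),a,np.round(L,3))
        if not(0.06<max(L)<0.1 and 0.018<min(L)<0.042):continue
        # which end has the dark fin
        s=[]
        for sg in(1,-1):
            uv=proj(cam,np.r_[ctr-sg*d*0.059,0.022])[0].round().astype(int)
            ok=0<=uv[1]<400 and 0<=uv[0]<640
            s.append(im[max(uv[1]-2,0):uv[1]+3,max(uv[0]-2,0):uv[0]+3].max(2).mean() if ok else 255)
        sg=1 if s[0]<s[1] else -1;d=d*sg
        # far blade edge is the reference: tip
        tip=ctr+d*max(L)/2
        out.append((ctr-d*0.059,float(np.arctan2(d[1],d[0])),[round(x,4) for x in L],tip-d*0.1))
        print("origin(ctr)",np.round(out[-1][0],4),"origin(tip)",np.round(out[-1][3],4),"heading",round(out[-1][1],3),np.round(L,4),"fin dark",np.round(min(s)))
    return out
E
python3 - <<'E'
from h import *
im=cv2.imread("pics/w1.png");cam=info("wrist")
print(im[72,291],im[129,411],im[100,220],im[121,281])
T=trays(im,cam,dbg=True)
print("fins")
for c,a,rr in blobs((im.max(2)<40),50,2000): print(np.round(c),a,np.round(rr[1]),np.round(cast(cam,c,0.02)[0],4))
E
```

```text
[141 143 133] [135 138 127] [132 140 140] [16 13 12]
[14. 35.] 292 [0.039 0.012]
[291.  65.] 1074 [0.06  0.027]
[417. 129.] 915 [0.059 0.027]
fins
[47. 26.] 1067 [ 51. 121.] [0.5966 0.0026 0.02  ]
[141.  32.] 368 [43. 95.] [ 0.5897 -0.1069  0.02  ]
[120.  71.] 254 [25. 13.] [ 0.5468 -0.0745  0.02  ]
[281. 121.] 211 [ 8. 27.] [ 0.4881 -0.2676  0.02  ]
[367. 139.] 198 [ 7. 28.] [ 0.4667 -0.3769  0.02  ]
```

```bash
sed -i 's/(b-r>3)/(b-r>bt)/; s/v=110,dbg/v=110,bt=-2,dbg/' h.py
python3 - <<'E'
from h import *
im=cv2.imread("pics/w1.png");cam=info("wrist")
im2=im
for y in range(90,112,2): print(im[y,286].tolist(),end=' ')
print()
for bt in(-4,-2,0):trays(im,cam,bt=bt,dbg=False);print()
# fin axis: dark blob rect
for c,a,rr in blobs((im.max(2)<55),100,600):
    P=cast(cam,cv2.boxPoints(rr),0.02)[:,:2];e=[P[1]-P[0],P[2]-P[1]];print(np.round(c),np.round(P.mean(0),4),np.round([np.linalg.norm(x) for x in e],3),[round(float(np.arctan2(x[1],x[0])),3) for x in e])
E
```

```text
[136, 140, 134] [133, 139, 136] [134, 140, 138] [132, 139, 139] [131, 138, 135] [132, 140, 137] [131, 137, 136] [124, 128, 124] [116, 120, 115] [68, 71, 68] [26, 31, 29] 
origin(ctr) [ 0.4961 -0.267 ] origin(tip) [ 0.4885 -0.2654] heading -0.211 [0.0664 0.0298] fin dark 23.0
origin(ctr) [ 0.4683 -0.3839] origin(tip) [ 0.4672 -0.3772] heading -1.409 [0.0684 0.0312] fin dark 17.0

origin(ctr) [ 0.4969 -0.2674] origin(tip) [ 0.4877 -0.2654] heading -0.211 [0.0633 0.0294] fin dark 24.0
origin(ctr) [ 0.4692 -0.3864] origin(tip) [ 0.4677 -0.3769] heading -1.415 [0.0627 0.0302] fin dark 16.0

origin(ctr) [ 0.4978 -0.2678] origin(tip) [ 0.4877 -0.2657] heading -0.211 [0.0613 0.029 ] fin dark 26.0
origin(ctr) [ 0.468  -0.3872] origin(tip) [ 0.4662 -0.3771] heading -1.394 [0.0615 0.0291] fin dark 17.0

[15. 18.] [0.6052 0.0372] [0.012 0.017] [-1.402, 3.121]
[120.  72.] [ 0.5467 -0.0745] [0.016 0.029] [-0.618, -2.037]
[53. 99.] [0.5153 0.0135] [0.023 0.015] [-1.486, 3.027]
[281. 121.] [ 0.4877 -0.2676] [0.034 0.011] [-0.205, -1.73]
[367. 139.] [ 0.4666 -0.3769] [0.036 0.011] [-1.42, -2.939]
[162. 228.] [ 0.3461 -0.101 ] [0.011 0.03 ] [-1.033, -2.714]
```

Tray A is at (0.488, -0.267), heading -0.208. Tray B is at (0.467, -0.377), heading -1.41. I'll grasp A.

```bash
python3 -m crank '{"translation":[[13,-13,45],[13,-13,45],[13,-13,45],[14,-13,45],[0,0,30],[0,0,0],[0,0,0]],"roll":[0,0,0,0,0.104,0.104,0],"fingers":[0.5,0.5,0.5,0.5,0.5,0.5,0.5]}' 40
python3 - <<'E'
from h import *
print(delta([0.488,-0.2665,0.005],-0.208+np.pi/2))
E
```

```text
clock: 1.95
position: [0.4853, -0.2679, 0.0889]
ee_rot: [-0.001, 0.995, -0.104, -0.002]
contact_force: [-0.1, 0.2, -0.5]
width: 0.0429
gripper_force: 0.0
[[2.7, -1.9, 83.9], ('world turn', np.float64(0.001), 'roll(tool z down)', np.float64(-0.001))]
```

```bash
python3 -m crank '{"translation":[[1,-1,28],[1,0,28],[0,0,27],[0,0,0],[0,0,0],[0,0,0],[0,0,0],[0,0,0]],"roll":[0,0,0,0,0,0,0,0],"fingers":[0.5,0.5,0.5,0.5,0.05,0,0,0]}' 40;  python3 -m crank '{"translation":[[0,0,0],[0,0,-20],[0,0,-40],[0,0,-40],[0,0,0]],"roll":[0,0,0,0,0],"fingers":[0,0,0,0,0]}' 40
python3 - <<'E'
from h import *
cv2.imwrite("pics/w2.png",get_image("wrist"))
E
```

```text
clock: 2.75
position: [0.4903, -0.2679, 0.0101]
ee_rot: [0.001, 0.995, -0.104, 0.002]
contact_force: [-1.0, -1.6, 6.3]
width: 0.009
gripper_force: 42.4
clock: 3.25
position: [0.4926, -0.2689, 0.1141]
ee_rot: [0.003, 0.995, -0.104, 0.005]
contact_force: [1.5, -0.3, -0.8]
width: 0.0093
gripper_force: 41.6
```

View pics/w2.png

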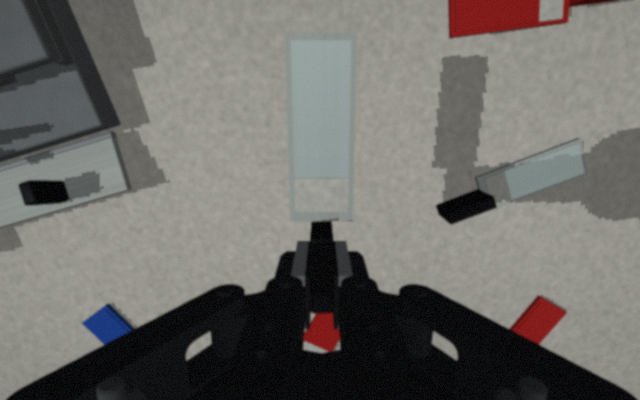

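The held tray's blade spans (287..355, 36..219) and looks straight. I'll lift over the case with this tray and measure the case from there.

```bash
python3 -m crank '{"translation":[[0,0,-42],[0,0,-42],[0,0,-42],[0,0,-40],[14,-45,0],[14,-45,0],[14,-45,0],[14,-45,0]],"roll":[-0.139,-0.139,0,0,0,0,0,0],"fingers":[0,0,0,0,0,0,0,0]}' 40;  python3 -m crank '{"translation":[[14,-45,0],[14,-45,0],[0,0,0],[0,0,0],[0,0,0]],"roll":[0,0,0,0,0],"fingers":[0,0,0,0,0]}' 40
python3 - <<'E'
from h import *
np.savez("cam3.npz",*info("wrist"));p,Rt=tool();np.savez("tool3.npz",p,Rt)
im=get_image("wrist");cv2.imwrite("pics/w3.png",im);cv2.imwrite("pics/w3b.png",cv2.convertScaleAbs(cv2.resize(im,(800,500),interpolation=cv2.INTER_CUBIC),alpha=1.5))
E
```

```text
clock: 4.1
position: [0.5318, -0.0814, 0.2728]
ee_rot: [-0.0, 0.999, 0.035, -0.001]
contact_force: [1.1, -0.2, -0.7]
width: 0.0096
gripper_force: 23.6
clock: 4.6
position: [0.5535, 0.0078, 0.2733]
ee_rot: [0.0, 0.999, 0.035, -0.001]
contact_force: [0.2, -0.7, -1.1]
width: 0.0085
gripper_force: 45.5
```

View pics/w3b.png

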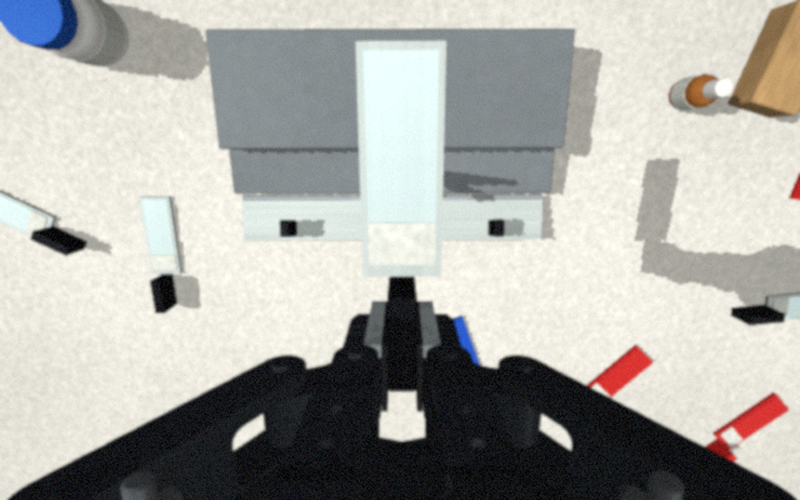

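The case is nearly aligned with the image: its top face has corners near (207,30), (574,30), (566,148) and (218,148) at 1.25x. The grip is still on the tray. Next I'll extract the edges and the tray's held pose.

Run:
```python
from h import *
im=cv2.imread("pics/w3.png");f=np.load("cam3.npz");cam=tuple(f[k] for k in f);f=np.load("tool3.npz");p,Rt=[f[k] for k in f]
g=cv2.GaussianBlur(cv2.cvtColor(im,cv2.COLOR_BGR2GRAY),(3,3),0).astype(float)
def edge(prof,lo,sgn):  # subpixel strongest gradient of sign
    d=sgn*np.gradient(prof);i=int(np.argmax(d[1:-1]))+1;a,b,c=d[i-1:i+2];return lo+i+0.5*(a-c)/(a-2*b+c)
rows=range(32,110,4)
Le=np.array([[edge(g[r,155:190],155,-1),r] for r in rows])
Re=np.array([[edge(g[r,440:470],440,1),r] for r in rows])
cols=[c for c in range(185,440,6) if not 275<c<365]
Be=np.array([[c,edge(g[15:35,c],15,-1)] for c in cols])
Fe=np.array([[c,edge(g[110:124,c],110,-1)] for c in cols])
def line(P,z=0.045):
    W=cast(cam,P,z)[:,:2]
    v=cv2.fitLine(W.astype(np.float32),cv2.DIST_HUBER,0,1e-4,1e-4).ravel();return v
def inter(a,b):
    t=np.linalg.solve(np.c_[a[:2],-b[:2]],b[2:]-a[2:]);return a[2:]+a[:2]*t[0]
L,Rr,B,F=[line(x) for x in(Le,Re,Be,Fe)]
for n,v in zip("LRBF",(L,Rr,B,F)):print(n,np.round(v,4),round(float(np.arctan2(v[1],v[0])),4))
C=[inter(B,L),inter(B,Rr),inter(F,L),inter(F,Rr)];print(np.round(C,4))
print("width",np.linalg.norm(C[0]-C[1]),np.linalg.norm(C[2]-C[3]),"depth",np.linalg.norm(C[0]-C[2]),np.linalg.norm(C[1]-C[3]))
print("front mid",(C[2]+C[3])/2,"back mid",(C[0]+C[1])/2)
# held tray: blade mask edges
r2=range(50,200,5)
BL=np.array([[edge(g[r,275:305],275,1),r] for r in r2]);BR=np.array([[edge(g[r,340:368],340,-1),r] for r in r2])
print("BL",BL[::6].round(1).tolist(),"BR",BR[::6].round(1).tolist())
```

```text
L [0.9977 0.0681 0.6484 0.1767] 0.0681
R [ 0.9971  0.0755  0.6749 -0.1251] 0.0756
B [ 0.0705 -0.9975  0.708   0.005 ] -1.5003
F [ 0.0725 -0.9974  0.6125  0.0296] -1.4982
[[ 0.6957  0.18  ]
 [ 0.717  -0.1219]
 [ 0.6021  0.1736]
 [ 0.6241 -0.1289]]
width 0.30262378 0.30332214 depth 0.09383402 0.093214124
front mid [0.6130575  0.02232114] back mid [0.7063395  0.02903648]
BL [[284.2, 50.0], [285.1, 80.0], [286.2, 110.0], [287.1, 140.0], [293.5, 170.0]] BR [[356.2, 50.0], [355.7, 80.0], [355.0, 110.0], [354.4, 140.0], [348.5, 170.0]]
```

```bash
cat >> h.py <<'E'
def edge(prof,lo,sgn):
    d=sgn*np.gradient(prof);i=int(np.argmax(d[1:-1]))+1;a,b,c=d[i-1:i+2];return lo+i+0.5*(a-c)/(a-2*b+c)
CO=np.array([0.6123,0.0223,0]);CY=0.0715
CR=R.from_euler("z",CY).as_matrix()
def case(p):return CO+CR@(np.array(p,float)/1000)      # case mm -> world m
def incase(w):return CR.T@(np.array(w)-CO)*1000
def held(corners,cam,p,Rt):
    """PnP of blade corners (tipL,tipR,nearL,nearR): tray pose in tool frame"""
    obj=np.array([[100,15,4],[100,-15,4],[18,15,4],[18,-15,4]],float)/1000
    ok,rv,tv=cv2.solvePnP(obj,np.array(corners,float),cam[0],None,flags=cv2.SOLVEPNP_IPPE)
    Rc=cv2.Rodrigues(rv)[0];Rw=cam[1].T@Rc;ow=cam[1].T@(tv.ravel()-cam[2])
    Rtt=Rt.T@Rw;to=Rt.T@(ow-p)*1000
    print("tray in tool: origin mm",to.round(1),"yaw",round(np.arctan2(Rtt[1,0],Rtt[0,0]),3),"pitch(x.z tool, + = nose down)",round(Rtt[2,0],3),"roll",round(Rtt[2,1],3));return to
E
python3 - <<'E'
from h import *
im=cv2.imread("pics/w3.png");f=np.load("cam3.npz");cam=tuple(f[k] for k in f);f=np.load("tool3.npz");p,Rt=[f[k] for k in f]
g=cv2.GaussianBlur(cv2.cvtColor(im,cv2.COLOR_BGR2GRAY),(3,3),0).astype(float)
rows=np.arange(50,150,4);kL=np.polyfit(rows,[edge(g[r,275:300],275,1) for r in rows],1);kR=np.polyfit(rows,[edge(g[r,345:368],345,-1) for r in rows],1)
t=np.median([edge(g[26:42,c],26,1) for c in range(292,350,3)])
n=[edge(g[212:232,c],212,-1) for c in list(range(294,306,2))+list(range(336,350,2))];print(np.round(n,1));n=np.median(n)
c=[[np.polyval(kL,t),t],[np.polyval(kR,t),t],[np.polyval(kL,n),n],[np.polyval(kR,n),n]];print(np.round(c,1).tolist())
held(c,cam,p,Rt)
print("case pt now",incase(p))
E
```

```text
[228.    inf 212.  210.5   inf 214.5 211.  210.5   inf 211.5 212.5 211.5
 228.5]
[[283.8, 32.1], [356.7, 32.1], [289.3, 212.5], [352.8, 212.5]]
tray in tool: origin mm [  9.8  -0.8 -20.4] yaw 1.607 pitch(x.z tool, + = nose down) 0.094 roll -0.359
case pt now [-59.69273485 -10.24354798 273.2505114 ]h.py:54: RuntimeWarning: divide by zero encountered in scalar divide
  d=sgn*np.gradient(prof);i=int(np.argmax(d[1:-1]))+1;a,b,c=d[i-1:i+2];return lo+i+0.5*(a-c)/(a-2*b+c)
```

```bash
sed -i 's/SOLVEPNP_IPPE/SOLVEPNP_ITERATIVE/' h.py
python3 - <<'E'
from h import *
f=np.load("cam3.npz");cam=tuple(f[k] for k in f);f=np.load("tool3.npz");p,Rt=[f[k] for k in f]
for n in(219,220.5):
    c=[[283.8,32.1],[356.7,32.1],[283.8+5.5*(n-32.1)/180.4,n],[356.7-3.9*(n-32.1)/180.4,n]]
    held(c,cam,p,Rt)
E
```

```text
tray in tool: origin mm [-1.8 -1.  12. ] yaw -0.003 pitch(x.z tool, + = nose down) -0.011 roll -0.002
tray in tool: origin mm [-2.  -1.  10.2] yaw -0.003 pitch(x.z tool, + = nose down) 0.0 roll -0.002
```

The tray sits at tool (-2, -1, +10.5) mm, level. I'll go to the front of slot 3.

```bash
python3 -m crank '{"translation":[[-20,20,10],[-20,21,40],[-18,20,40],[0,0,40],[0,0,40],[0,0,35],[0,0,0],[0,0,0]],"roll":[0,0,0,0,0,0,0,0],"fingers":[0,0,0,0,0,0,0,0]}' 50
python3 - <<'E'
from h import *
p,Rt=tool();print("case",incase(p).round(1)); print(delta(case([-118,-71,37]),CY+np.pi/2))
im=get_image("wrist");cv2.imwrite("pics/w4.png",im)
E
```

```text
clock: 5.45
position: [0.5005, -0.0575, 0.0695]
ee_rot: [-0.0, 0.999, 0.034, -0.0]
contact_force: [0.8, -0.1, -0.6]
width: 0.0086
gripper_force: 50.2
case [-117.2  -71.6   69.5]
[[-0.8, -0.6, 32.5], ('world turn', np.float64(0.004), 'roll(tool z down)', np.float64(-0.004))]
```

View pics/w4.png

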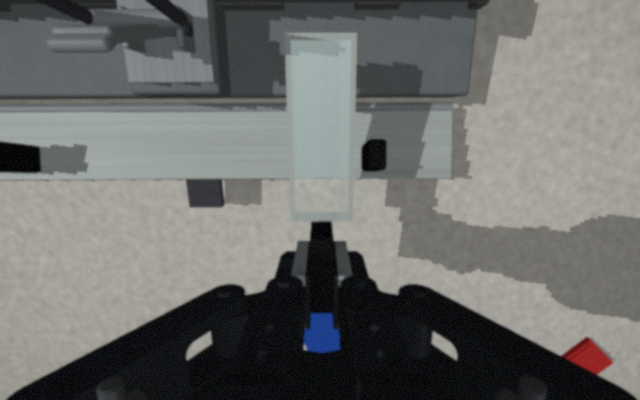

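```bash
python3 -m crank '{"translation":[[0,0,16],[0,0,16],[0,0,0],[12,0,0],[12,0,0],[0,0,0]],"roll":[0,-0.003,0,0,0,0],"fingers":[0,0,0,0,0,0]}' 50
python3 - <<'E'
from h import *
p,Rt=tool();print("case",incase(p).round(1))
E
python3 -m crank '{"translation":[[12,0,0],[12,0,0],[12,0,0],[12,0,0],[12,0,0],[0,0,0]],"roll":[0,0,0,0,0,0],"fingers":[0,0,0,0,0,0]}' 50
python3 - <<'E'
from h import *
p,Rt=tool();print("case",incase(p).round(1))
cv2.imwrite("pics/w5.png",get_image("wrist"))
E
```

```text
clock: 6.1
position: [0.5289, -0.0553, 0.0389]
ee_rot: [0.001, 0.999, 0.037, 0.003]
contact_force: [0.0, -0.0, -1.0]
width: 0.0089
gripper_force: 50.2
case [-88.8 -71.4  38.9]
clock: 6.7
position: [0.5868, -0.0504, 0.0373]
ee_rot: [0.0, 0.999, 0.037, 0.001]
contact_force: [1.0, -0.0, -0.6]
width: 0.0087
gripper_force: 50.2
case [-30.6 -70.7  37.3]
```

```bash
python3 -m crank '{"translation":[[6,0,0],[5,0,0],[2,0,0],[2,0,0],[0,0,0]],"roll":[0,0,0,0,0],"fingers":[0,0,0,0,0]}' 50
python3 - <<'E'
from h import *
p,Rt=tool();print("case",incase(p).round(1))
cv2.imwrite("pics/w5.png",get_image("wrist"))
E
```

```text
clock: 7.25
position: [0.599, -0.0493, 0.0372]
ee_rot: [0.0, 0.999, 0.036, -0.0]
contact_force: [-1.2, -0.6, -1.0]
width: 0.0086
gripper_force: 50.2
case [-18.4 -70.5  37.2]
```

View pics/w5.png

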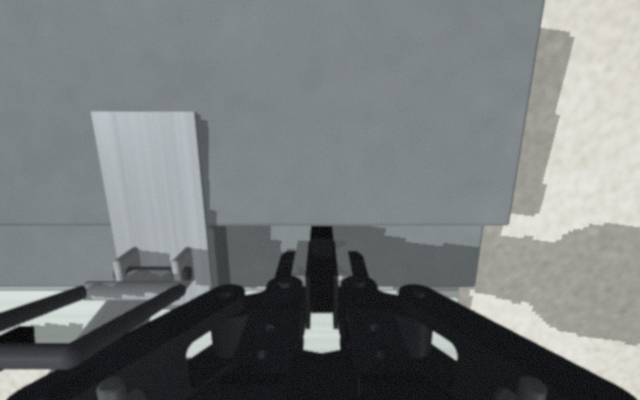

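```bash
python3 -m crank '{"translation":[[2,0,1],[1,0,1],[1,0,0],[0,0,0]],"roll":[0,0,0,0],"fingers":[0,0,0,0]}' 50; python3 -m crank '{"translation":[[1,0,0],[1,0,0],[1,0,0],[0,0,0]],"roll":[0,0,0,0],"fingers":[0,0,0,0]}' 50
python3 - <<'E'
from h import *
p,Rt=tool();print("case",incase(p).round(1))
E
```

```text
clock: 7.7
position: [0.599, -0.0488, 0.0346]
ee_rot: [-0.0, 0.999, 0.037, -0.004]
contact_force: [-8.5, -1.6, 2.8]
width: 0.0091
gripper_force: 50.8
clock: 8.1
position: [0.599, -0.0487, 0.0345]
ee_rot: [-0.0, 0.999, 0.037, -0.007]
contact_force: [-14.5, -2.3, 6.1]
width: 0.0089
gripper_force: 51.2
case [-18.3 -69.9  34.5]
```

```bash
python3 -m crank '{"translation":[[-4,0,0],[0,0,0],[0,0,0],[0,0,0],[0,0,-20],[0,0,-50],[0,0,-50],[0,0,-50]],"roll":[0,0,0,0,0,0,0,0],"fingers":[0.05,0.35,0.35,0.35,0.35,0.35,0.35,0.35]}' 50; python3 -m crank '{"translation":[[0,0,-30],[-31,48,0],[-31,48,0],[-31,48,0],[-31,48,0],[-31,48,0],[0,0,0],[0,0,0]],"roll":[0,0,0,0,0,0,0.148,0.148],"fingers":[0.5,0.5,0.5,0.5,0.5,0.5,0.5,0.5]}' ; python3 -m crank '{"translation":[[0,0,0],[0,0,0],[0,0,0],[0,0,0],[0,0,0],[0,0,0],[0,0,0],[0,0,0]],"roll":[0.148,0.148,0.148,0.148,0.148,0.148,0.148,0.148],"fingers":[0.5,0.5,0.5,0.5,0.5,0.5,0.5,0.5]}'; python3 -m crank '{"translation":[[0,0,0]],"roll":[0],"fingers":[0.5]}'
python3 - <<'E'
from h import *
cam=info("wrist");p,Rt=tool();im=get_image("wrist");cv2.imwrite("pics/w6.png",im)
trays(im,cam,dbg=True)
for c,a,rr in blobs((im.max(2)<55),100,3000):
    P=cast(cam,cv2.boxPoints(rr),0.02)[:,:2];e=[P[1]-P[0],P[2]-P[1]];print(np.round(c),np.round(P.mean(0),4),np.round([np.linalg.norm(x) for x in e],3),[round(float(np.arctan2(x[1],x[0])),3) for x in e])
E
```

```text
clock: 8.9
position: [0.6028, -0.0481, 0.2071]
ee_rot: [-0.001, 0.999, 0.036, 0.001]
contact_force: [1.4, -0.8, -0.2]
width: 0.03
gripper_force: 0.0
clock: 9.7
position: [0.4823, -0.2698, 0.2355]
ee_rot: [-0.0, 0.993, -0.116, 0.001]
contact_force: [0.9, 0.2, -0.1]
width: 0.0428
gripper_force: 0.0
clock: 10.5
position: [0.4834, -0.2679, 0.2355]
ee_rot: [-0.001, 0.761, -0.649, 0.001]
contact_force: [-0.2, 0.9, 0.2]
width: 0.0428
gripper_force: 0.0
clock: 10.6
position: [0.4832, -0.268, 0.2354]
ee_rot: [-0.001, 0.763, -0.647, 0.001]
contact_force: [0.3, 1.2, 0.7]
width: 0.0428
gripper_force: 0.0
[353.  18.] 1052 [0.029 0.033]
[354.  72.] [ 0.4669 -0.377 ] [0.01  0.035] [-2.978, 1.765]
```

```bash
python3 -c "
from h import *
print(delta([0.467,-0.377,0.009],-1.405+np.pi/2))"
```

```text
[[104.8, 34.2, 226.4], ('world turn', np.float64(-0.001), 'roll(tool z down)', np.float64(0.001))]
```

```bash
python3 -m crank '{"translation":[[35,11,0],[35,12,20],[35,11,45],[0,0,45],[0,0,45],[0,0,40],[0,0,32],[0,0,0]],"roll":[0,0,0,0,0,0,0,0],"fingers":[0.5,0.5,0.5,0.5,0.5,0.5,0.5,0.5]}' 50; python3 -m crank '{"translation":[[0,0,0],[0,0,0],[0,0,0],[0,0,0],[0,0,-20],[0,0,-40],[0,0,-40],[0,0,0]],"roll":[0,0,0,0,0,0,0,0],"fingers":[0.05,0,0,0,0,0,0,0]}' 50
python3 - <<'E'
from h import *
np.savez("cam.npz",*info("wrist"));p,Rt=tool();np.savez("tool.npz",p,Rt);print(p)
im=get_image("wrist");cv2.imwrite("pics/w7.png",im)
E
```

```text
clock: 11.45
position: [0.4641, -0.3697, 0.0101]
ee_rot: [-0.001, 0.763, -0.646, -0.005]
contact_force: [-0.2, -0.0, -1.0]
width: 0.0429
gripper_force: 0.0
clock: 12.25
position: [0.4696, -0.3754, 0.1212]
ee_rot: [0.001, 0.763, -0.647, 0.007]
contact_force: [1.6, -1.0, -0.6]
width: 0.008
gripper_force: 50.6
[ 0.46962302 -0.37537315  0.12121318]
```

View pics/w7.png

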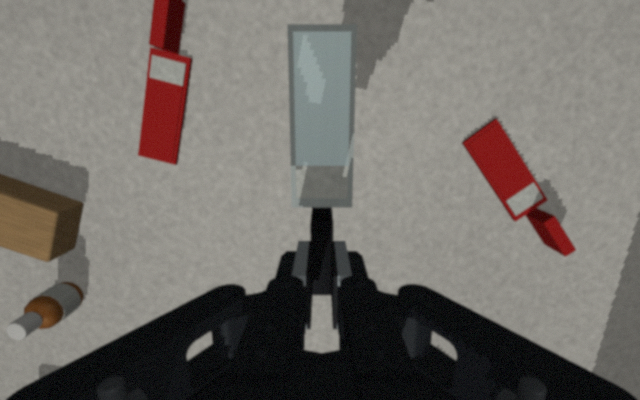

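Run:
```python
from h import *
im=cv2.imread("pics/w7.png")
f=np.load("cam.npz");cam=tuple(f[k] for k in f);f=np.load("tool.npz");p,Rt=[f[k] for k in f]
g=cv2.GaussianBlur(cv2.cvtColor(im,cv2.COLOR_BGR2GRAY),(3,3),0).astype(float)
rows=np.arange(36,200,4);eL=np.array([edge(g[r,280:300],280,-1) for r in rows]);eR=np.array([edge(g[r,344:364],344,1) for r in rows])
print(eL.round(1).tolist(),eR.round(1).tolist())
print([round(edge(g[15:36,c],15,-1),1) for c in range(294,350,8)],[round(edge(g[198:216,c],198,1),1) for c in (298,302,306,336,340,344,348)])
for a in ([[288,25.5],[355.3,25.5],[293,207],[352,207]],):held(a,cam,p,Rt)
print(incase(p))
```

```text
[287.1, 287.5, 287.4, 287.3, 287.7, 287.6, 287.9, 288.0, 288.0, 288.2, 288.1, 288.4, 288.6, 288.6, 288.6, 288.8, 288.7, 289.1, 289.0, 289.1, 289.2, 289.3, 289.2, 289.4, 289.6, 289.7, 289.6, 290.0, 290.0, 290.0, 290.2, 290.3, 290.2, 295.4, 290.5, 290.8, nan, 290.9, 282.2, 281.8, 300.5] [356.0, 355.0, 361.5, 362.5, 358.0, 356.5, 355.5, 354.7, 355.2, 354.5, 354.2, 354.5, 355.5, 354.9, 354.8, 354.4, 354.6, 354.2, 354.2, 354.2, 354.0, 354.0, 353.8, 353.8, 353.6, 352.2, 351.2, 350.9, 349.9, 360.8, 353.0, 353.2, 352.9, 352.7, 352.4, 352.4, 352.3, 352.2, 352.1, 352.1, 352.1]
[np.float64(23.8), np.float64(23.9), np.float64(23.9), np.float64(23.9), np.float64(24.0), np.float64(23.9), np.float64(22.5)] [np.float64(205.5), np.float64(205.9), np.float64(206.8), np.float64(207.0), np.float64(207.0), np.float64(206.9), np.float64(206.9)]
tray in tool: origin mm [ 2.6  1.5 17.1] yaw -0.004 pitch(x.z tool, + = nose down) 0.03 roll -0.008
[-170.72184842 -386.46437078  121.21317897]h.py:54: RuntimeWarning: invalid value encountered in scalar divide
  d=sgn*np.gradient(prof);i=int(np.argmax(d[1:-1]))+1;a,b,c=d[i-1:i+2];return lo+i+0.5*(a-c)/(a-2*b+c)
```

Run:
```python
from h import *
f=np.load("cam.npz");cam=tuple(f[k] for k in f);f=np.load("tool.npz");p,Rt=[f[k] for k in f]
for a in ([[286.8,24],[356.2,24],[291.5,207],[351.8,207]],):held(a,cam,p,Rt)
```

```text
tray in tool: origin mm [ 2.7  1.1 16.9] yaw -0.001 pitch(x.z tool, + = nose down) 0.009 roll -0.002
```

```bash
python3 -m crank '{"translation":[[0,0,0],[0,0,0]],"roll":[0,0],"fingers":[0,0]}' 50
python3 - <<'E'
from h import *
p,Rt=tool();print(p,incase(p).round(1));print(delta(case([-118,-129,130]),CY+np.pi/2))
E
```

```text
clock: 12.5
position: [0.4656, -0.3715, 0.1132]
ee_rot: [-0.0, 0.763, -0.647, -0.002]
contact_force: [-0.2, -0.2, -1.2]
width: 0.0081
gripper_force: 50.6
[ 0.46555767 -0.37145108  0.11316086] [-174.5 -382.3  113.2]
[[-247.0, -79.5, -16.4], ('world turn', np.float64(1.479), 'roll(tool z down)', np.float64(-1.479))]
```

```bash
python3 -m crank '{"translation":[[0,0,-15],[0,0,-10],[0,0,0],[0,0,0],[0,0,0],[0,0,0],[0,0,0],[0,0,0]],"roll":[-0.148,-0.148,-0.148,-0.148,-0.148,-0.148,-0.148,-0.148],"fingers":[0,0,0,0,0,0,0,0]}' 50; python3 -m crank '{"translation":[[0,0,0],[0,0,0],[9,-42,0],[9,-42,0],[9,-42,0],[9,-42,0],[9,-42,0],[9,-42,0]],"roll":[-0.148,-0.147,0,0,0,0,0,0],"fingers":[0,0,0,0,0,0,0,0]}' 50; python3 -m crank '{"translation":[[0,0,0],[0,0,0],[0,0,0],[0,0,0],[0,0,0]],"roll":[0,0,0,0,0],"fingers":[0,0,0,0,0]}' 50
python3 - <<'E'
from h import *
np.savez("cam.npz",*info("wrist"));p,Rt=tool();np.savez("tool.npz",p,Rt);print(incase(p).round(1),delta(case([-118,-129,130]),CY+np.pi/2))
im=get_image("wrist");cv2.imwrite("pics/w8.png",im)
print(tool()[0]-p)
E
```

```text
clock: 13.3
position: [0.4657, -0.3716, 0.1376]
ee_rot: [-0.001, 0.994, -0.108, -0.001]
contact_force: [0.5, -0.6, -0.9]
width: 0.008
gripper_force: 50.6
clock: 14.1
position: [0.5013, -0.1152, 0.138]
ee_rot: [-0.001, 0.999, 0.036, -0.001]
contact_force: [0.2, -1.1, -0.9]
width: 0.0084
gripper_force: 50.6
clock: 14.6
position: [0.5022, -0.1184, 0.1393]
ee_rot: [0.0, 0.999, 0.035, -0.0]
contact_force: [0.1, 0.2, -0.7]
width: 0.0083
gripper_force: 50.6
[-119.9 -132.4  139.3] [[1.9, -3.5, 9.3], ('world turn', np.float64(0.002), 'roll(tool z down)', np.float64(-0.002))]
[5.43533615e-05 1.34030887e-04 7.85989948e-05]
```

View pics/w8.png

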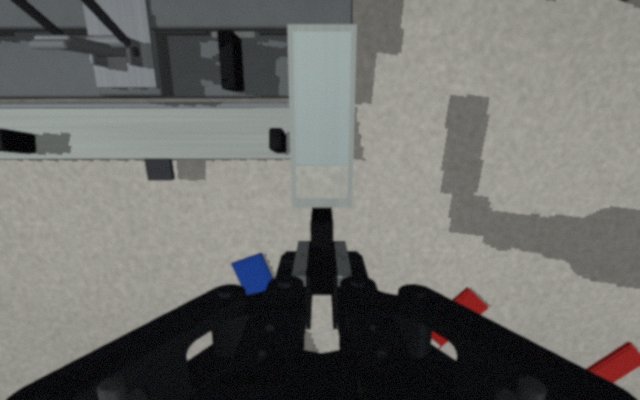

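Run:
```python
from h import *
im=cv2.imread("pics/w8.png")
f=np.load("cam.npz");cam=tuple(f[k] for k in f);f=np.load("tool.npz");p,Rt=[f[k] for k in f]
g=cv2.GaussianBlur(cv2.cvtColor(im,cv2.COLOR_BGR2GRAY),(3,3),0).astype(float)
print([round(edge(g[r,280:300],280,1),1) for r in range(36,80,6)],[round(edge(g[r,280:300],280,-1),1) for r in range(162,200,5)])
print([round(edge(g[r,344:364],344,-1),1) for r in range(32,160,12)],[round(edge(g[r,344:364],344,1),1) for r in range(164,200,5)])
print([round(edge(g[15:36,c],15,1),1) for c in range(294,350,8)])
for a in ([[286.8,24],[356.2,24],[291.5,207],[352.1,207]],):held(a,cam,p,Rt)
```

```text
[np.float64(286.9), np.float64(287.0), np.float64(287.1), np.float64(287.2), np.float64(287.5), np.float64(287.8), np.float64(287.7), np.float64(287.9)] [np.float64(289.5), np.float64(289.5), np.float64(290.5), np.float64(290.5), np.float64(291.2), np.float64(291.8), np.float64(291.1), np.float64(290.2)]
[np.float64(356.4), np.float64(355.9), np.float64(355.7), np.float64(355.5), np.float64(355.0), np.float64(354.8), np.float64(354.9), np.float64(353.5), np.float64(353.8), np.float64(353.5), np.float64(353.2)] [np.float64(352.7), np.float64(352.5), np.float64(352.0), np.float64(351.8), np.float64(351.9), np.float64(351.8), np.float64(352.5), np.float64(351.5)]
[np.float64(23.6), np.float64(23.8), np.float64(23.7), np.float64(23.7), np.float64(23.8), np.float64(23.6), np.float64(23.6)]
tray in tool: origin mm [ 2.8 -0.7 16.5] yaw -0.001 pitch(x.z tool, + = nose down) 0.014 roll -0.003
```

```bash
python3 -m crank '{"translation":[[4,-2,25],[3,-2,30],[0,0,25],[0,0,10],[0,0,0],[0,0,0],[0,0,0]],"roll":[0,0,0,0,0,0,0],"fingers":[0,0,0,0,0,0,0]}' 50; python3 -c "
from h import *
p,Rt=tool();print(incase(p).round(1))"
python3 -m crank '{"translation":[[0,0,2],[0,0,2],[0,0,2],[0,0,0],[0,0,0]],"roll":[0,0,0,0,0],"fingers":[0,0,0,0,0]}' 50; python3 -c "
from h import *
p,Rt=tool();print(incase(p).round(1))"
```

```text
clock: 15.35
position: [0.5101, -0.1133, 0.0509]
ee_rot: [0.001, 0.999, 0.036, 0.001]
contact_force: [-0.0, -0.5, -0.6]
width: 0.008
gripper_force: 50.6
[-111.6 -127.9   50.9]
clock: 15.85
position: [0.5089, -0.1126, 0.0435]
ee_rot: [0.0, 0.999, 0.036, -0.0]
contact_force: [-0.2, -0.8, -0.9]
width: 0.0081
gripper_force: 50.6
[-112.7 -127.2   43.5]
```

```bash
python3 -m crank '{"translation":[[0,1.5,1],[0,0,1],[0,0,0],[0,0,0]],"roll":[0,0,0,0],"fingers":[0,0,0,0]}' 50; python3 -c "
from h import *
p,Rt=tool();print(incase(p).round(1))"
python3 -m crank '{"translation":[[12,0,0],[12,0,0],[12,0,0],[0,0,0],[0,0,0]],"roll":[0,0,0,0,0],"fingers":[0,0,0,0,0]}' 50; python3 -c "
from h import *
p,Rt=tool();print(incase(p).round(1))"
```

```text
clock: 16.25
position: [0.5091, -0.1142, 0.0415]
ee_rot: [0.0, 0.999, 0.036, 0.0]
contact_force: [0.6, 0.5, -0.4]
width: 0.0079
gripper_force: 50.6
[-112.6 -128.8   41.5]
clock: 16.75
position: [0.5454, -0.1114, 0.0413]
ee_rot: [-0.0, 0.999, 0.036, -0.0]
contact_force: [-0.3, 0.1, -1.0]
width: 0.0081
gripper_force: 50.7
[ -76.3 -128.6   41.3]
```

Free so far, with the tip about 26 mm into the slot. I'll push on to the stop.

```bash
python3 -m crank '{"translation":[[12,0,0],[12,0,0],[12,0,0],[12,0,0],[4,0,0],[2,0,0],[0,0,0],[0,0,0]],"roll":[0,0,0,0,0,0,0,0],"fingers":[0,0,0,0,0,0,0,0]}' 50; python3 -c "
from h import *
p,Rt=tool();print(incase(p).round(1))"
python3 -m crank '{"translation":[[1,0,1],[1,0,1],[1,0,0],[0,0,0]],"roll":[0,0,0,0],"fingers":[0,0,0,0]}' 50; python3 -c "
from h import *
p,Rt=tool();print(incase(p).round(1))"
```

```text
clock: 17.55
position: [0.5983, -0.1077, 0.0414]
ee_rot: [-0.0, 0.999, 0.036, -0.0]
contact_force: [-1.2, 0.3, -0.4]
width: 0.0081
gripper_force: 50.7
[ -23.2 -128.7   41.4]
clock: 17.95
position: [0.5983, -0.1077, 0.041]
ee_rot: [0.0, 0.999, 0.036, -0.003]
contact_force: [-10.1, -1.1, 13.1]
width: 0.0083
gripper_force: 52.3
[ -23.3 -128.7   41. ]
```

```bash
python3 -m crank '{"translation":[[-3,0,-2],[0,0,0],[0,0,0],[0,0,0],[0,0,-20],[0,0,-50],[0,0,-50],[0,0,-50]],"roll":[0,0,0,0,0,0,0,0],"fingers":[0.05,0.35,0.35,0.35,0.35,0.35,0.35,0.35]}' 50; python3 -m crank '{"translation":[[0,0,-50],[0,0,-40],[-16,-46,0],[-16,-46,0],[-16,-46,0],[-16,-46,0],[-16,-46,0],[-16,-46,0]],"roll":[0,0,0,0,0,0,0,0],"fingers":[0.5,0.5,0.5,0.5,0.5,0.5,0.5,0.5]}' ; python3 -m crank '{"translation":[[-16,-46,0],[-16,-46,0],[-16,-46,0],[0,0,0],[0,0,0],[0,0,0],[0,0,0]],"roll":[0,0,0,0,0,0,0],"fingers":[0.5,0.5,0.5,0.5,0.5,0.5,0.5]}';  python3 - <<'E'
from h import *
cam=info("wrist");p,Rt=tool();im=get_image("wrist");cv2.imwrite("pics/w9.png",im);print(p)
trays(im,cam,dbg=True)
for c,a,rr in blobs((im.max(2)<55),100,3000):
    P=cast(cam,cv2.boxPoints(rr),0.02)[:,:2];e=[P[1]-P[0],P[2]-P[1]];print(np.round(c),np.round(P.mean(0),4),np.round([np.linalg.norm(x) for x in e],3),[round(float(np.arctan2(x[1],x[0])),3) for x in e])
E
```

```text
clock: 18.75
position: [0.599, -0.1075, 0.213]
ee_rot: [-0.0, 0.999, 0.036, 0.0]
contact_force: [1.4, -1.0, 0.0]
width: 0.0296
gripper_force: 0.0
clock: 19.55
position: [0.4826, 0.1625, 0.3016]
ee_rot: [-0.0, 0.999, 0.036, 0.0]
contact_force: [1.0, 0.5, 0.1]
width: 0.0427
gripper_force: 0.0
clock: 20.25
position: [0.4264, 0.2937, 0.3014]
ee_rot: [0.0, 0.999, 0.035, 0.0]
contact_force: [-0.9, -0.2, 0.3]
width: 0.0427
gripper_force: 0.0
[0.42635853 0.29366629 0.30142841]
[231.  78.] 1217 [0.03  0.063]
origin(ctr) [0.5024 0.3617] origin(tip) [0.4986 0.3532] heading 1.151 [0.0301 0.0633] fin dark 22.0
[356.  94.] 1161 [0.061 0.029]
origin(ctr) [0.4576 0.253 ] origin(tip) [0.4471 0.2524] heading 0.059 [0.0609 0.0292] fin dark 15.0
[536.  85.] 5932 [0.261 0.041]
[99. 26.] [0.5706 0.566 ] [0.005 0.058] [-1.224, -2.877]
[558.  39.] [0.5998 0.0553] [0.24  0.071] [-1.502, -2.821]
[596.  12.] [ 0.6256 -0.0106] [0.041 0.006] [-0.716, -2.169]
[627.  14.] [ 0.6282 -0.0394] [0.041 0.019] [-1.502, -2.821]
[597.  32.] [ 0.6052 -0.0219] [0.042 0.013] [-1.39, -2.715]
[478.  90.] [0.5326 0.1092] [0.02 0.02] [-1.501, -2.94]
[635.  92.] [ 0.5436 -0.0831] [0.011 0.016] [-1.501, -2.821]
[279. 104.] [0.4982 0.352 ] [0.009 0.036] [-0.448, -1.953]
[548. 110.] [0.5148 0.0168] [0.021 0.015] [-1.501, -2.884]
[355. 150.] [0.4479 0.2521] [0.009 0.035] [-1.501, -3.042]
```

View pics/w9.png

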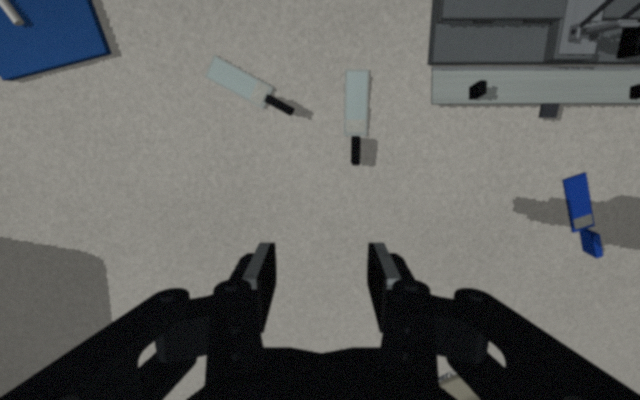

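The wrist view shows two trays: C at (356,110) and D at (245,85), both unmoved. I'll grasp C.

```bash
python3 -m crank '{"translation":[[9,21,40],[9,22,45],[0,0,45],[0,0,45],[0,0,45],[0,0,40],[0,0,30],[0,0,0]],"roll":[0,0,0,0,0,0,0,0],"fingers":[0.5,0.5,0.5,0.5,0.5,0.5,0.5,0.5]}' 50; python3 -m crank '{"translation":[[0,0,0],[0,0,0],[0,0,0]],"roll":[0,0,0],"fingers":[0.5,0.5,0.5]}';python3 -c "
from h import *
print(delta([0.4477,0.2522,0.008],0.0715+np.pi/2))"
```

```text
clock: 21.1
position: [0.4438, 0.2512, 0.0088]
ee_rot: [0.002, 0.999, 0.035, -0.004]
contact_force: [-1.3, -0.8, 0.2]
width: 0.0429
gripper_force: 0.0
clock: 21.4
position: [0.4481, 0.2541, 0.0142]
ee_rot: [-0.001, 0.999, 0.036, 0.002]
contact_force: [0.2, -0.2, -0.4]
width: 0.043
gripper_force: 0.0
[[-0.5, 1.8, 6.2], ('world turn', np.float64(0.0), 'roll(tool z down)', np.float64(-0.0))]
```

```bash
python3 -m crank '{"translation":[[0,2,5],[0,0,0],[0,0,0],[0,0,0],[0,0,0],[0,0,0],[0,0,-20],[0,0,-30]],"roll":[0,0,0,0,0,0,0,0],"fingers":[0.5,0.5,0.05,0,0,0,0,0]}' 50; python3 -m crank '{"translation":[[0,0,-30],[0,0,-30],[0,0,0],[0,0,0],[0,0,0],[0,0,0],[0,0,0]],"roll":[0,0,0,0,0,0,0],"fingers":[0,0,0,0,0,0,0]}' 50
python3 - <<'E'
from h import *
np.savez("cam.npz",*info("wrist"));p,Rt=tool();np.savez("tool.npz",p,Rt);print(p,incase(p).round(1))
im=get_image("wrist");cv2.imwrite("pics/w10.png",im)
g=cv2.GaussianBlur(cv2.cvtColor(im,cv2.COLOR_BGR2GRAY),(3,3),0).astype(float)
print([round(edge(g[r,278:300],278,-1),1) for r in range(40,200,10)])
print([round(edge(g[r,344:366],344,1),1) for r in range(40,200,10)])
print([round(edge(g[10:50,c],10,-1),1) for c in range(294,350,8)],[round(edge(g[190:235,c],190,1),1) for c in (296,300,304,338,342,346)])
E
```

```text
clock: 22.2
position: [0.4447, 0.2509, 0.056]
ee_rot: [0.001, 0.999, 0.036, -0.003]
contact_force: [0.6, 0.6, -1.0]
width: 0.0086
gripper_force: 49.7
clock: 22.9
position: [0.4458, 0.2513, 0.1161]
ee_rot: [0.0, 0.999, 0.036, -0.001]
contact_force: [-0.4, -0.8, -1.0]
width: 0.0087
gripper_force: 49.7
[0.44584902 0.25134487 0.11610224] [-149.7  240.4  116.1]
[np.float64(277.5), np.float64(283.0), np.float64(281.0), np.float64(285.8), np.float64(282.8), np.float64(287.0), np.float64(286.5), np.float64(286.8), np.float64(287.0), np.float64(287.1), np.float64(287.5), np.float64(285.0), np.float64(280.2), np.float64(288.5), np.float64(288.7), np.float64(288.8)]
[np.float64(358.8), np.float64(359.5), np.float64(358.0), np.float64(357.9), np.float64(357.5), np.float64(358.0), np.float64(357.2), np.float64(356.0), np.float64(356.0), np.float64(356.2), np.float64(360.2), np.float64(355.5), np.float64(354.9), np.float64(354.5), np.float64(354.2), np.float64(354.2)]
[np.float64(21.3), np.float64(33.8), np.float64(22.0), np.float64(inf), np.float64(20.8), np.float64(22.0), np.float64(20.5)] [np.float64(215.2), np.float64(226.9), np.float64(215.5), np.float64(215.8), np.float64(215.8), np.float64(215.5)]h.py:54: RuntimeWarning: divide by zero encountered in scalar divide
  d=sgn*np.gradient(prof);i=int(np.argmax(d[1:-1]))+1;a,b,c=d[i-1:i+2];return lo+i+0.5*(a-c)/(a-2*b+c)
```

```bash
python3 -m crank '{"translation":[[9,43,0],[9,43,0],[9,43,0],[9,42,0],[0,0,35],[0,0,30],[0,0,0],[0,0,0]],"roll":[0,0,0,0,0,0,0,0],"fingers":[0,0,0,0,0,0,0,0]}' 50; python3 -m crank '{"translation":[[0,0,0],[0,0,0]],"roll":[0,0],"fingers":[0,0]}' 50
python3 - <<'E'
from h import *
np.savez("cam.npz",*info("wrist"));p,Rt=tool();np.savez("tool.npz",p,Rt);print(p,incase(p).round(1),delta(case([-114,69.4,38]),CY+np.pi/2))
im=get_image("wrist");cv2.imwrite("pics/w11.png",im)
E
```

```text
clock: 23.75
position: [0.4945, 0.0837, 0.0521]
ee_rot: [0.0, 0.999, 0.036, -0.001]
contact_force: [-0.0, 0.9, -0.7]
width: 0.0091
gripper_force: 49.7
clock: 23.95
position: [0.4959, 0.0841, 0.0538]
ee_rot: [0.0, 0.999, 0.036, 0.002]
contact_force: [0.3, -0.3, -0.8]
width: 0.0088
gripper_force: 49.7
[0.49593961 0.08407009 0.05378175] [-111.7   69.9   53.8] [[-2.4, 0.5, 15.8], ('world turn', np.float64(-0.001), 'roll(tool z down)', np.float64(0.001))]
```

View pics/w11.png

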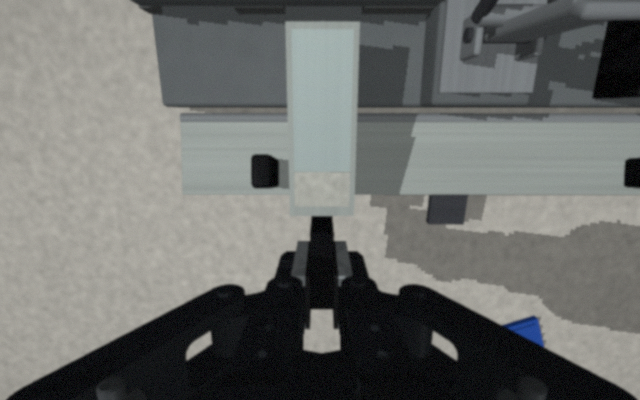

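Tray C is centred and square in the grip, its blade spanning columns 286–359 with the tip at row 22. I'll lower it to 37 mm and slide it in.

```bash
python3 -m crank '{"translation":[[0,0,8],[0,0.5,8],[0,0,0],[0,0,0]],"roll":[0,0,0,0],"fingers":[0,0,0,0]}' 50; python3 -c "
from h import *
p,Rt=tool();print(incase(p).round(1))"
python3 -m crank '{"translation":[[0,0,1],[12,0,0],[12,0,0],[12,0,0],[0,0,0],[0,0,0]],"roll":[0,0,0,0,0,0],"fingers":[0,0,0,0,0,0]}' 50; python3 -c "
from h import *
p,Rt=tool();print(incase(p).round(1))"
```

```text
clock: 24.4
position: [0.4943, 0.0832, 0.0358]
ee_rot: [0.0, 0.999, 0.036, -0.001]
contact_force: [1.0, -0.8, -0.4]
width: 0.0088
gripper_force: 49.7
[-113.3   69.1   35.8]
clock: 25.0
position: [0.531, 0.0858, 0.0351]
ee_rot: [0.0, 0.999, 0.036, -0.0]
contact_force: [-0.5, -0.2, -0.8]
width: 0.0089
gripper_force: 49.7
[-76.6  69.1  35.1]
```

```bash
python3 -m crank '{"translation":[[12,0,0],[12,0,0],[12,0,0],[12,0,0],[4,0,0],[2,0,0],[0,0,0],[0,0,0]],"roll":[0,0,0,0,0,0,0,0],"fingers":[0,0,0,0,0,0,0,0]}' 50; python3 -c "
from h import *
p,Rt=tool();print(incase(p).round(1))"
python3 -m crank '{"translation":[[2,0,1],[1,0,0],[1,0,0],[0,0,0],[0,0,0]],"roll":[0,0,0,0,0],"fingers":[0,0,0,0,0]}' 50; python3 -c "
from h import *
p,Rt=tool();print(incase(p).round(1))"
```

```text
clock: 25.8
position: [0.5839, 0.0896, 0.0352]
ee_rot: [0.0, 0.999, 0.036, -0.0]
contact_force: [0.2, 0.3, -1.1]
width: 0.0087
gripper_force: 49.7
[-23.5  69.2  35.2]
clock: 26.3
position: [0.5855, 0.0898, 0.0337]
ee_rot: [0.0, 0.999, 0.036, -0.003]
contact_force: [-5.5, -0.3, 0.9]
width: 0.0087
gripper_force: 50.0
[-21.9  69.2  33.7]
```

```bash
python3 -m crank '{"translation":[[1,0,0],[1,0,0],[-5,0,-1],[0,0,0],[0,0,0],[0,0,-20],[0,0,-50],[0,0,-50]],"roll":[0,0,0,0,0,0,0,0],"fingers":[0,0,0.05,0.35,0.35,0.35,0.35,0.35]}' 50; python3 -m crank '{"translation":[[0,0,-50],[-28,-47,0],[-28,-47,0],[-28,-47,0],[-28,-47,0],[0,0,0],[0,0,0],[0,0,0]],"roll":[0,0,0,0,0,-0.136,-0.136,-0.136],"fingers":[0.35,0.5,0.5,0.5,0.5,0.5,0.5,0.5]}' ; python3 -m crank '{"translation":[[0,0,0],[0,0,0],[0,0,0],[0,0,0],[0,0,0],[0,0,0],[0,0,0],[0,0,0]],"roll":[-0.136,-0.136,-0.136,-0.136,-0.136,0,0,0],"fingers":[0.5,0.5,0.5,0.5,0.5,0.5,0.5,0.5]}';  python3 - <<'E'
from h import *
cam=info("wrist");p,Rt=tool();im=get_image("wrist");cv2.imwrite("pics/w12.png",im);print(p,np.arctan2(Rt[1,0],Rt[0,0]))
trays(im,cam)
for c,a,rr in blobs((im.max(2)<55),100,3000):
    P=cast(cam,cv2.boxPoints(rr),0.02)[:,:2];e=[P[1]-P[0],P[2]-P[1]];print(np.round(c),np.round(P.mean(0),4),np.round([np.linalg.norm(x) for x in e],3),[round(float(np.arctan2(x[1],x[0])),3) for x in e])
E
```

```text
clock: 27.1
position: [0.5856, 0.0897, 0.156]
ee_rot: [0.0, 0.999, 0.036, -0.0]
contact_force: [1.3, -0.3, -0.3]
width: 0.0299
gripper_force: 0.0
clock: 27.9
position: [0.4715, 0.2548, 0.2059]
ee_rot: [-0.0, 0.97, 0.241, 0.001]
contact_force: [-0.7, -0.0, -0.1]
width: 0.043
gripper_force: 0.0
clock: 28.7
position: [0.4714, 0.2538, 0.2054]
ee_rot: [0.0, 0.837, 0.547, 0.0]
contact_force: [-0.6, -0.4, 0.2]
width: 0.0425
gripper_force: 0.0
[0.47136192 0.25381466 0.20543316] 1.157867056664978
[306.  75.] [0.498  0.3522] [0.008 0.036] [-0.413, -1.992]
```

```bash
python3 -c "
from h import *
print(delta([0.4982,0.3524,0.009]))"
```

```text
[[101.1, -15.0, 196.4]]
```

```bash
python3 -m crank '{"translation":[[34,-5,0],[34,-5,16],[33,-5,40],[0,0,35],[0,0,35],[0,0,35],[0,0,30],[0,0,0]],"roll":[0,0,0,0,0,0,0,0],"fingers":[0.5,0.5,0.5,0.5,0.5,0.5,0.5,0.5]}' 50; python3 -m crank '{"translation":[[0,0,0],[0,0,0],[0,0,0]],"roll":[0,0,0],"fingers":[0.5,0.5,0.5]}';python3 -c "
from h import *
print(delta([0.4982,0.3524,0.008]))"
```

```text
clock: 29.55
position: [0.4943, 0.3493, 0.0117]
ee_rot: [-0.0, 0.837, 0.548, -0.005]
contact_force: [-0.1, -0.9, 0.3]
width: 0.0426
gripper_force: 0.0
clock: 29.85
position: [0.4988, 0.3517, 0.018]
ee_rot: [0.0, 0.837, 0.548, 0.002]
contact_force: [-0.1, 0.0, -0.8]
width: 0.0429
gripper_force: 0.0
[[0.3, -0.8, 10.0]]
```

```bash
python3 -m crank '{"translation":[[0,-1,8],[0,0,0],[0,0,0],[0,0,0],[0,0,0],[0,0,0],[0,0,-20],[0,0,-35]],"roll":[0,0,0,0,0,0,0,0],"fingers":[0.5,0.5,0.05,0,0,0,0,0]}' 50; python3 -m crank '{"translation":[[0,0,-35],[0,0,-30],[0,0,0],[0,0,0],[0,0,0],[0,0,0],[0,0,0],[0,0,0]],"roll":[0,0,0.136,0.136,0.136,0.136,0.136,0.136],"fingers":[0,0,0,0,0,0,0,0]}' 50; python3 -m crank '{"translation":[[0,0,0],[0,0,0],[0,0,0],[0,0,0],[0,0,0]],"roll":[0.136,0.136,0,0,0],"fingers":[0,0,0,0,0]}' 50
python3 - <<'E'
from h import *
p,Rt=tool();print(p,incase(p).round(1),delta(case([-114,127.4,50]),CY+np.pi/2))
E
```

```text
clock: 30.65
position: [0.4943, 0.3502, 0.0607]
ee_rot: [-0.0, 0.837, 0.548, -0.004]
contact_force: [0.9, -0.0, -1.0]
width: 0.0088
gripper_force: 50.4
clock: 31.45
position: [0.4961, 0.3512, 0.1275]
ee_rot: [0.0, 0.986, 0.168, -0.0]
contact_force: [-0.2, -0.6, -0.7]
width: 0.0089
gripper_force: 50.3
clock: 31.95
position: [0.4963, 0.3514, 0.1278]
ee_rot: [0.0, 0.999, 0.037, -0.0]
contact_force: [-0.3, 0.5, -1.2]
width: 0.0086
gripper_force: 50.4
[0.49634038 0.35136635 0.12778715] [-92.2 336.5 127.8] [[-22.3, 209.0, 77.8], ('world turn', np.float64(-0.002), 'roll(tool z down)', np.float64(0.002))]
```

```bash
python3 -m crank '{"translation":[[-5,42,0],[-5,42,0],[-4,42,0],[-4,42,0],[-4,41,0],[0,0,35],[0,0,35],[0,0,0]],"roll":[0,0,0,0,0,0,0,0],"fingers":[0,0,0,0,0,0,0,0]}' 50; python3 -m crank '{"translation":[[0,0,0],[0,0,0],[0,0,0]],"roll":[0,0,0],"fingers":[0,0,0]}' 50
python3 - <<'E'
from h import *
np.savez("cam.npz",*info("wrist"));p,Rt=tool();np.savez("tool.npz",p,Rt);print(p,incase(p).round(1),delta(case([-114,127.4,38]),CY+np.pi/2))
im=get_image("wrist");cv2.imwrite("pics/w13.png",im)
g=cv2.GaussianBlur(cv2.cvtColor(im,cv2.COLOR_BGR2GRAY),(3,3),0).astype(float)
print([round(edge(g[r,276:300],276,1),1) for r in range(30,200,10)])
print([round(edge(g[r,344:368],344,-1),1) for r in range(30,200,10)])
E
```

```text
clock: 32.75
position: [0.4858, 0.1403, 0.0546]
ee_rot: [0.001, 0.999, 0.036, -0.005]
contact_force: [-0.9, -0.0, -0.7]
width: 0.0091
gripper_force: 50.3
clock: 33.05
position: [0.4909, 0.1419, 0.0596]
ee_rot: [-0.0, 0.999, 0.036, 0.002]
contact_force: [-0.4, -0.2, -1.1]
width: 0.0088
gripper_force: 50.4
[0.490922   0.14193024 0.05955977] [-112.5  128.    59.6] [[-1.6, 0.6, 21.6], ('world turn', np.float64(-0.001), 'roll(tool z down)', np.float64(0.001))]
[np.float64(285.1), np.float64(285.4), np.float64(285.8), np.float64(286.0), np.float64(286.2), np.float64(286.4), np.float64(286.7), np.float64(286.7), np.float64(292.8), np.float64(293.0), np.float64(293.2), np.float64(293.5), np.float64(293.5), np.float64(294.5), np.float64(294.0), np.float64(294.3), np.float64(294.8)]
[np.float64(359.3), np.float64(358.9), np.float64(358.8), np.float64(358.6), np.float64(358.2), np.float64(357.8), np.float64(357.7), np.float64(357.2), np.float64(356.7), np.float64(362.9), np.float64(360.3), np.float64(357.3), np.float64(355.4), np.float64(366.9), np.float64(367.0), np.float64(367.1), np.float64(354.3)]
```

View pics/w13.png

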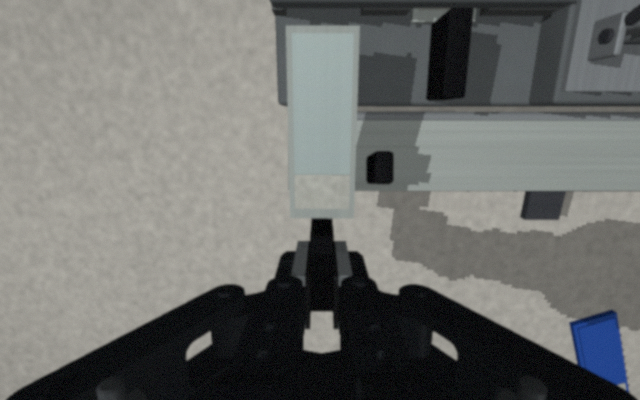

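Tray D is held square, its blade at columns 285–359 and the tip at row 26, and it clears the stud. I'll insert it.

```bash
python3 -m crank '{"translation":[[0,0.3,10],[0,0,10],[0,0,2],[0,0,0],[0,0,0]],"roll":[0,0,0,0,0],"fingers":[0,0,0,0,0]}' 50; python3 -c "
from h import *
p,Rt=tool();print(incase(p).round(1))"
python3 -m crank '{"translation":[[12,0,0],[12,0,0],[12,0,0],[0,0,0],[0,0,0]],"roll":[0,0,0,0,0],"fingers":[0,0,0,0,0]}' 50; python3 -c "
from h import *
p,Rt=tool();print(incase(p).round(1))"
```

```text
clock: 33.6
position: [0.4895, 0.141, 0.0357]
ee_rot: [0.0, 0.999, 0.036, -0.0]
contact_force: [0.5, -0.5, -0.8]
width: 0.0084
gripper_force: 50.4
[-114.   127.2   35.7]
clock: 34.1
position: [0.5257, 0.1436, 0.0358]
ee_rot: [0.0, 0.999, 0.036, -0.0]
contact_force: [-0.3, -0.2, -1.3]
width: 0.0088
gripper_force: 50.4
[-77.7 127.2  35.8]
```

```bash
python3 -m crank '{"translation":[[12,0,0],[12,0,0],[12,0,0],[12,0,0],[4,0,0],[2,0,0],[0,0,0],[0,0,0]],"roll":[0,0,0,0,0,0,0,0],"fingers":[0,0,0,0,0,0,0,0]}' 50; python3 -c "
from h import *
p,Rt=tool();print(incase(p).round(1))"
python3 -m crank '{"translation":[[2,0,1],[2,0,0],[1,0,0],[1,0,0],[0,0,0]],"roll":[0,0,0,0,0],"fingers":[0,0,0,0,0]}' 50; python3 -c "
from h import *
p,Rt=tool();print(incase(p).round(1))"
```

```text
clock: 34.9
position: [0.5786, 0.1475, 0.0358]
ee_rot: [0.0, 0.999, 0.036, -0.0]
contact_force: [-0.2, 0.5, -0.1]
width: 0.0085
gripper_force: 50.4
[-24.7 127.3  35.8]
clock: 35.4
position: [0.5826, 0.1477, 0.0344]
ee_rot: [0.0, 0.999, 0.036, -0.003]
contact_force: [-5.3, -0.2, 1.6]
width: 0.0089
gripper_force: 50.7
[-20.7 127.2  34.4]
```

```bash
python3 -m crank '{"translation":[[1,0,0],[1,0,0],[-5,0,-1],[0,0,0],[0,0,0],[0,0,-20],[0,0,-45],[0,0,-45]],"roll":[0,0,0,0,0,0,0,0],"fingers":[0,0,0.05,0.35,0.35,0.35,0.35,0.35]}' 50; python3 -m crank '{"translation":[[0,0,-45],[0,0,-45],[-25,42,0],[-25,43,0],[-25,42,0],[0,0,0],[0,0,0],[0,0,0]],"roll":[0,0,0,0,0,0,0,0],"fingers":[0.35,0.35,0.35,0.35,0.35,0.35,0.35,0.35]}' ;  python3 - <<'E'
from h import *
np.savez("cam.npz",*info("wrist"));p,Rt=tool();im=get_image("wrist");cv2.imwrite("pics/w14.png",im);print(incase(p).round(1))
cv2.imwrite("pics/w14b.png",cv2.convertScaleAbs(cv2.resize(im[0:260,60:580],None,fx=1.5,fy=1.5,interpolation=cv2.INTER_CUBIC),alpha=1.5))
E
```

```text
clock: 36.2
position: [0.5825, 0.1477, 0.1467]
ee_rot: [0.0, 0.999, 0.036, -0.0]
contact_force: [0.7, 0.7, -0.8]
width: 0.0301
gripper_force: 0.0
clock: 37.0
position: [0.5176, 0.0163, 0.2363]
ee_rot: [-0.0, 0.999, 0.036, 0.001]
contact_force: [0.0, 0.3, -0.4]
width: 0.03
gripper_force: 0.0
[-94.9   0.8 236.3]
```

View pics/w14b.png

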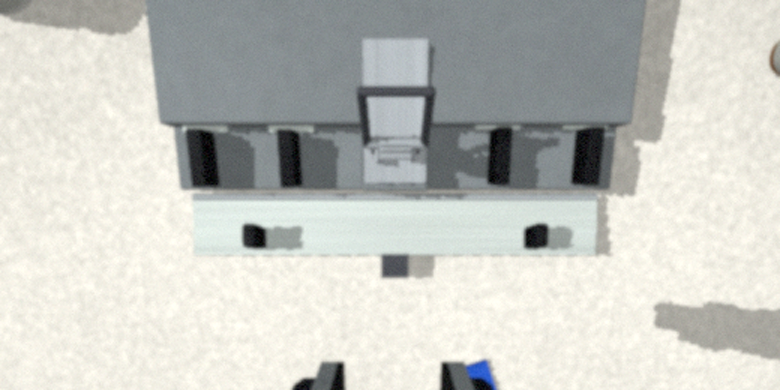

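All four fins stand equally home in their slots, and the loop is up. The studs are at (254,236) and (537,236) in the crop. I'll find the left stud precisely.

Run:
```python
from h import *
f=np.load("cam.npz");cam=tuple(f[k] for k in f);im=cv2.imread("pics/w14.png")
for c,a,rr in blobs((im.max(2)<50),60,4000):
    bx=cv2.boxPoints(rr)
    print(np.round(c),a,"case z41:",incase(cast(cam,c,0.038)[0]).round(1),"box",[incase(q)[:2].round(1).tolist() for q in cast(cam,bx,0.05)])
print("loop bar z.123",incase(cast(cam,[324.5,61],0.123)[0]).round(1))
print(delta(case([-76,99,60]),CY+np.pi/2))
for P in ([-76,99,41],[-76,99,15],[-9,0,123],[-32,0,103],[-95,0,10]):print(P,proj(cam,case(P)).round(1))
```

```text
[302.  78.] 128 case z41: [ 4.1 20.7 38. ] box [[16.0, 23.2], [16.3, 18.2], [-12.2, 16.4], [-12.5, 21.6]]
[345.  79.] 147 case z41: [  3.5 -21.1  38. ] box [[-13.1, -17.0], [17.2, -19.3], [16.8, -23.8], [-13.5, -21.6]]
[393. 104.] 560 case z41: [-20.1 -69.4  38. ] box [[-37.8, -59.3], [-2.7, -59.6], [-3.5, -74.1], [-38.7, -74.2]]
[452. 104.] 701 case z41: [ -20.3 -128.3   38. ] box [[-37.6, -114.6], [-1.9, -114.6], [-3.5, -132.7], [-39.3, -133.1]]
[195. 105.] 671 case z41: [-21.6 128.   38. ] box [[-5.3, 132.6], [-3.4, 115.1], [-39.0, 114.1], [-41.1, 132.1]]
[253. 105.] 523 case z41: [-21.7  70.2  38. ] box [[-5.2, 74.7], [-4.4, 61.1], [-38.9, 60.3], [-39.8, 74.3]]
[229. 157.] 179 case z41: [-73.7  97.7  38. ] box [[-65.7, 100.3], [-65.7, 87.3], [-78.8, 88.2], [-78.8, 101.3]]
[417. 157.] 192 case z41: [-73.4 -97.9  38. ] box [[-64.7, -86.6], [-64.7, -100.6], [-78.7, -101.7], [-78.7, -87.6]]
loop bar z.123 [  7.4  -0.4 123. ]
[[18.8, -97.8, 176.1], ('world turn', np.float64(-0.001), 'roll(tool z down)', np.float64(0.001))]
[-76, 99, 41] [[227.6 160. ]]
[-76, 99, 15] [[234.1 156.8]]
[-9, 0, 123] [[323.8  84.9]]
[-32, 0, 103] [[323.6 116.7]]
[-95, 0, 10] [[323.1 172.9]]
```

The right trays read x = -20.2 and the left ones -21.6, so I'll nudge the left two with closed fingers to be sure they're home.

```bash
python3 -m crank '{"translation":[[5,-42,30],[5,-43,40],[5,-42,40],[5,0,40],[0,0,30],[0,0,18],[0,0,0],[0,0,0]],"roll":[0,0,0,0,0,0,0,0],"fingers":[0,0,0,0,0,0,0,0]}' 30; python3 -c "
from h import *
p,Rt=tool();print(incase(p).round(1))"
python3 -m crank '{"translation":[[5,0,0],[5,0,0],[5,0,0],[5,0,0],[0,0,0],[0,0,0]],"roll":[0,0,0,0,0,0],"fingers":[0,0,0,0,0,0]}' ; python3 -c "
from h import *
p,Rt=tool();print(incase(p).round(1))"
```

```text
clock: 37.85
position: [0.5273, 0.1308, 0.0506]
ee_rot: [-0.0, 0.999, 0.037, -0.0]
contact_force: [-0.2, 0.7, 0.2]
width: 0.0002
gripper_force: 0.0
[-77.  114.3  50.6]
clock: 38.45
position: [0.5468, 0.1311, 0.0508]
ee_rot: [0.0, 0.999, 0.036, -0.0]
contact_force: [-0.4, 0.4, 0.3]
width: 0.0002
gripper_force: 0.0
[-57.6 113.2  50.8]
```

```bash
python3 -m crank '{"translation":[[0,-15,0],[0,0,13],[0,0,0],[3,0,0],[3,0,0],[2,0,0],[0,0,0]],"roll":[0,0,0,0,0,0,0],"fingers":[0,0,0,0,0,0,0]}' 30; python3 -c "
from h import *
p,Rt=tool();print(incase(p).round(1))"
python3 -m crank '{"translation":[[2,0,0],[2,0,0],[1,0,0],[0,0,0]],"roll":[0,0,0,0],"fingers":[0,0,0,0]}' ; python3 -c "
from h import *
p,Rt=tool();print(incase(p).round(1))"
```

```text
clock: 39.15
position: [0.5542, 0.1466, 0.0378]
ee_rot: [0.0, 0.999, 0.036, 0.0]
contact_force: [0.9, -0.1, -0.2]
width: -0.0001
gripper_force: 0.0
[-49.1 128.1  37.8]
clock: 39.55
position: [0.5546, 0.1467, 0.0373]
ee_rot: [0.0, 0.999, 0.036, -0.004]
contact_force: [-7.6, 0.4, 5.0]
width: -0.0003
gripper_force: 3.7
[-48.7 128.2  37.3]
```

Tray D is hard against its stop. C read the same, so both are home. Next I'll grip the left stud.

```bash
python3 -m crank '{"translation":[[-3,0,-5],[0,0,-30],[0,0,-25],[-15,15,0],[-10,14,0],[0,0,0],[0,0,0]],"roll":[0,0,0,0,0,0,0],"fingers":[0,0,0,0.3,0.3,0.3,0.3]}' 25; python3 -c "
from h import *
p,Rt=tool();print(incase(p).round(1),delta(case([-74,99,28]),CY+np.pi/2))"
```

```text
clock: 40.25
position: [0.5328, 0.1158, 0.0975]
ee_rot: [-0.0, 0.999, 0.035, 0.0]
contact_force: [0.4, 0.1, -0.6]
width: 0.0256
gripper_force: 0.0
[-72.6  98.9  97.5] [[-1.4, -0.1, 69.5], ('world turn', np.float64(0.001), 'roll(tool z down)', np.float64(-0.001))]
```

```bash
python3 -m crank '{"translation":[[-1,0,30],[0,0,25],[0,0,14],[0,0,0],[0,0,0],[0,0,0],[0,0,0],[0,0,0]],"roll":[0,0,0,0,0,0,0,0],"fingers":[0.3,0.3,0.3,0.3,0.3,0,0,0]}' 25; python3 -m crank '{"translation":[[0,0,0],[0,0,0]],"roll":[0,0],"fingers":[0,0]}' 25
python3 - <<'E'
from h import *
p,Rt=tool();print(incase(p).round(1))
# arc table of grasp-point (stud pt), relative moves from theta0
h,d=30,27
f=lambda t:np.array([d*np.cos(t)-h*np.sin(t),h*np.cos(t)+d*np.sin(t)])
T=np.arange(1.5,-0.01,-0.1);P=np.array([f(t) for t in T])
print(np.c_[T[1:],np.diff(P,axis=0)].round(1).tolist())
E
```

```text
clock: 41.05
position: [0.533, 0.1151, 0.0296]
ee_rot: [0.001, 0.999, 0.036, 0.001]
contact_force: [0.5, -5.4, 0.1]
width: 0.0093
gripper_force: 29.8
clock: 41.25
position: [0.533, 0.1151, 0.0296]
ee_rot: [0.001, 0.999, 0.036, 0.001]
contact_force: [1.2, -4.3, -0.2]
width: 0.0088
gripper_force: 29.8
[-72.5  98.3  29.6]
[[1.4, 3.0, 2.7], [1.3, 3.3, 2.3], [1.2, 3.5, 2.0], [1.1, 3.7, 1.6], [1.0, 3.8, 1.3], [0.9, 3.9, 0.9], [0.8, 4.0, 0.5], [0.7, 4.0, 0.1], [0.6, 4.0, -0.3], [0.5, 4.0, -0.7], [0.4, 3.9, -1.1], [0.3, 3.7, -1.5], [0.2, 3.6, -1.9], [0.1, 3.4, -2.2], [-0.0, 3.1, -2.5]]
```

Stud gripped. I'll swing the flap along the arc to about 0.6 rad.

```bash
python3 -m crank '{"translation":[[3,0,-2.7],[3.3,0,-2.3],[3.5,0,-2],[3.7,0,-1.6],[0,0,0]],"roll":[0,0,0,0,0],"fingers":[0,0,0,0,0]}' 25; python3 -m crank '{"translation":[[3.8,0,-1.3],[3.9,0,-0.9],[4,0,-0.5],[4,0,-0.1],[4,0,0.3],[0,0,0],[0,0,0]],"roll":[0,0,0,0,0,0,0],"fingers":[0,0,0,0,0,0,0]}' 25
python3 - <<'E'
from h import *
p,Rt=tool();print(incase(p).round(1))
E
```

```text
clock: 41.75
position: [0.5405, 0.1156, 0.0354]
ee_rot: [0.001, 0.999, 0.036, -0.005]
contact_force: [-2.8, -5.1, -7.5]
width: 0.0093
gripper_force: 27.5
clock: 42.45
position: [0.5597, 0.117, 0.0389]
ee_rot: [0.001, 0.999, 0.036, -0.005]
contact_force: [-6.4, -4.7, -0.7]
width: 0.0092
gripper_force: 26.7
[-45.7  98.2  38.9]
```

```bash
python3 -m crank '{"translation":[[0,0,0],[0,0,0],[0,0,0],[0,0,-10],[0,0,-30],[0,0,-30],[-20,0,-20],[-30,0,0]],"roll":[0,0,0,0,0,0,0,0],"fingers":[0.2,0.2,0.2,0.2,0.2,0.2,0.2,0.2]}' 25; python3 -m crank '{"translation":[[-30,0,-40],[-25,0,-40],[0,0,-20],[0,0,0],[0,0,0],[0,0,0]],"roll":[0,0,0,0,0,0],"fingers":[0,0,0,0,0,0]}' 25
python3 - <<'E'
from h import *
cam=info("wrist");np.savez("cam.npz",*cam);p,Rt=tool();im=get_image("wrist");cv2.imwrite("pics/w15.png",im);print(incase(p).round(1))
for t in (1.5,1.0,0.8,0.6,0.4):
    P=np.array([27*np.cos(t)-30*np.sin(t)-48,99,10+30*np.cos(t)+27*np.sin(t)]);Q=P.copy();Q[1]=-99
    E=[-48-42*np.sin(t),99,10+42*np.cos(t)]
    print(t,P.round(),proj(cam,case(P)).round(),proj(cam,case(Q)).round(),"edge",proj(cam,case(E)).round())
for c,a,rr in blobs((im.max(2)<50),60,4000): print(np.round(c),a,rr[1])
E
```

```text
clock: 43.25
position: [0.5191, 0.1154, 0.134]
ee_rot: [-0.0, 0.999, 0.036, 0.005]
contact_force: [0.8, 0.1, 0.9]
width: 0.0172
gripper_force: 0.0
clock: 43.85
position: [0.4597, 0.1109, 0.2288]
ee_rot: [0.0, 0.999, 0.036, -0.001]
contact_force: [0.2, -0.3, 0.5]
width: -0.0001
gripper_force: 0.0
[-145.9   99.3  228.8]
1.5 [-76.  99.  39.] [[323. 108.]] [[526. 108.]] edge [[323. 122.]]
1.0 [-59.  99.  49.] [[323.  88.]] [[535.  88.]] edge [[323. 116.]]
0.8 [-51.  99.  50.] [[323.  79.]] [[538.  79.]] edge [[323. 110.]]
0.6 [-43.  99.  50.] [[323.  70.]] [[539.  70.]] edge [[323. 103.]]
0.4 [-35.  99.  48.] [[323.  61.]] [[539.  61.]] edge [[323.  95.]]
[428.  14.] 140 (4.463149070739746, 34.78422546386719)
[475.  15.] 227 (21.724136352539062, 33.13793182373047)
[290.  44.] 604 (47.89634323120117, 13.719419479370117)
[322.  23.] 143 (5.0, 33.0)
[354.  46.] 615 (49.0, 16.0)
[388.  23.] 209 (40.99999237060547, 5.999999046325684)
[507.  42.] 1290 (48.0, 72.0)
[566.  45.] 1269 (31.630338668823242, 59.33868408203125)
[323.  87.] 313 (32.947509765625, 15.493172645568848)
[426.  72.] 156 (48.99999237060547, 2.999999523162842)
[532.  87.] 552 (20.509992599487305, 36.04479217529297)
[422. 121.] 93 (20.0, 14.0)
```

The studs are now at rows 72–103, which puts the flap at about 0.65 rad. I'll push it upright from outside with closed fingers.

```bash
python3 -m crank '{"translation":[[10,10,35],[10,10,35],[5,0,35],[5,0,35],[0,0,35],[0,0,20],[0,0,0],[0,0,0]],"roll":[0,0,0,0,0,0,0,0],"fingers":[0,0,0,0,0,0,0,0]}' 25; python3 -c "
from h import *
p,Rt=tool();print(incase(p).round(1))"
python3 -m crank '{"translation":[[8,0,0],[8,0,0],[8,0,0],[8,0,0],[0,0,0]],"roll":[0,0,0,0,0],"fingers":[0,0,0,0,0]}'; python3 -c "
from h import *
p,Rt=tool();print(incase(p).round(1))"
```

```text
clock: 44.7
position: [0.4912, 0.0931, 0.034]
ee_rot: [0.0, 0.999, 0.036, -0.001]
contact_force: [0.1, -0.1, 0.9]
width: 0.0002
gripper_force: 0.0
[-115.7   79.2   34. ]
clock: 45.2
position: [0.5176, 0.0951, 0.0351]
ee_rot: [0.0, 0.999, 0.036, -0.007]
contact_force: [-12.1, -1.1, 12.5]
width: 0.0003
gripper_force: 8.7
[-89.3  79.3  35.1]
```

```bash
python3 -m crank '{"translation":[[0,0,-1],[1,0,-1],[0,0,0]],"roll":[0,0,0],"fingers":[0,0,0]}'
python3 - <<'E'
from h import *
cam=info("wrist");p,Rt=tool();im=get_image("wrist");cv2.imwrite("pics/w16.png",im);print(incase(p).round(1))
for t in (0.8,0.7,0.6,0.5,0.3,0):
    P=np.array([27*np.cos(t)-30*np.sin(t)-48,99,10+30*np.cos(t)+27*np.sin(t)]);E=[-48-42*np.sin(t),-30,10+42*np.cos(t)]
    K=[-48-59*np.sin(t)-16.4*.26,0,10+59*np.cos(t)]
    print(t,"stud",proj(cam,case(P)).round(),"edge",proj(cam,case(E)).round(),"tongue",proj(cam,case(K)).round())
for c,a,rr in blobs((im.max(2)<50),60,9000): print(np.round(c),a,np.round(cv2.boundingRect(cv2.boxPoints(rr))))
E
```

```text
clock: 45.5
position: [0.5187, 0.0951, 0.0365]
ee_rot: [0.0, 0.999, 0.036, -0.006]
contact_force: [-10.1, -2.1, 6.1]
width: -0.0002
gripper_force: 6.0
[-88.2  79.3  36.5]
0.8 stud [[275. 186.]] edge [[562. 239.]] tongue [[505. 285.]]
0.7 stud [[274. 176.]] edge [[568. 235.]] tongue [[512. 281.]]
0.6 stud [[274. 166.]] edge [[574. 230.]] tongue [[519. 275.]]
0.5 stud [[274. 156.]] edge [[580. 224.]] tongue [[525. 267.]]
0.3 stud [[274. 136.]] edge [[590. 209.]] tongue [[538. 246.]]
0 stud [[275. 109.]] edge [[601. 181.]] tongue [[552. 203.]]
[600.  31.] 856 [523 -12 121 101]
[202. 106.] 3914 [175  55  53 102]
[347. 110.] 2528 [334  63  28  96]
[637. 138.] 117 [634 121   6  28]
[277. 197.] 1419 [262 169  30  58]
[496. 266.] 437 [475 250  50  28]
```

Pushing horizontally wedges on friction at the plate's edge, so I'll back off, go lower and push along the arc instead.

```bash
python3 -m crank '{"translation":[[-8,0,0],[0,0,9],[0,0,0],[4,0,-2],[4,0,-3],[4,0,-3],[3,0,-2],[0,0,0]],"roll":[0,0,0,0,0,0,0,0],"fingers":[0,0,0,0,0,0,0,0]}'; python3 -c "
from h import *
p,Rt=tool();print(incase(p).round(1))"
python3 -m crank '{"translation":[[4,0,-3],[4,0,-2],[4,0,-1],[0,0,0]],"roll":[0,0,0,0],"fingers":[0,0,0,0]}'; python3 -c "
from h import *
p,Rt=tool();print(incase(p).round(1))"
```

```text
clock: 46.35
position: [0.5323, 0.0961, 0.0382]
ee_rot: [-0.0, 0.999, 0.036, 0.0]
contact_force: [-2.9, -0.2, 1.3]
width: -0.0001
gripper_force: 1.5
[-74.6  79.3  38.2]
clock: 46.75
position: [0.545, 0.0969, 0.0441]
ee_rot: [-0.0, 0.999, 0.036, 0.001]
contact_force: [-0.9, -0.3, -0.1]
width: 0.0001
gripper_force: 0.3
[-61.8  79.3  44.1]
```

```bash
python3 -m crank '{"translation":[[1,0,0],[1,0,0],[1,0,0],[0,0,0],[0,0,0]],"roll":[0,0,0,0,0],"fingers":[0,0,0,0,0]}'; python3 -c "
from h import *
p,Rt=tool();print(incase(p).round(1))"
python3 -m crank '{"translation":[[-4,0,0],[-30,0,0],[-40,0,-30],[-40,20,-45],[-20,40,-45],[0,30,-45],[0,0,-45],[0,0,0]],"roll":[0,0,0,0,0,0,0,0],"fingers":[0,0,0,0,0,0,0,0]}';python3 -m crank '{"translation":[[0,0,0],[0,0,0],[0,0,0]],"roll":[0,0,0],"fingers":[0,0,0]}'
python3 - <<'E'
from h import *
cam=info("wrist");p,Rt=tool();im=get_image("wrist");cv2.imwrite("pics/w17.png",im);np.savez("cam.npz",*cam);print(incase(p).round(1))
for t in (0.4,0.2,0.1,0):
    P=np.array([27*np.cos(t)-30*np.sin(t)-48,99,10+30*np.cos(t)+27*np.sin(t)]);Q=P.copy();Q[1]=-99
    E=[-48-42*np.sin(t)-3*np.cos(t),60,10+42*np.cos(t)-3*np.sin(t)]
    print(t,"studs",proj(cam,case(P)).round(),proj(cam,case(Q)).round(),"outer edge",proj(cam,case(E)).round(1))
for P in ([-48,0,69],[-9,0,123],[-17,0,72],[-32,0,103]):print(P,proj(cam,case(P)).round())
for c,a,rr in blobs((im.max(2)<50),60,9000): print(np.round(c),a,np.round(cv2.boundingRect(cv2.boxPoints(rr))))
E
```

```text
clock: 47.25
position: [0.5453, 0.097, 0.0438]
ee_rot: [0.0, 0.999, 0.036, -0.001]
contact_force: [-4.2, -0.4, 4.2]
width: -0.0001
gripper_force: 2.6
[-61.5  79.3  43.8]
clock: 48.05
position: [0.4363, 0.0121, 0.2379]
ee_rot: [0.001, 0.999, 0.035, 0.009]
contact_force: [1.0, -0.0, -0.9]
width: 0.0001
gripper_force: 0.0
clock: 48.35
position: [0.4301, 0.0139, 0.2299]
ee_rot: [-0.0, 0.999, 0.036, -0.001]
contact_force: [-0.1, -0.6, -0.2]
width: 0.0001
gripper_force: 0.0
[-182.3    4.6  229.9]
0.4 studs [[217.  17.]] [[439.  17.]] outer edge [[262.3  56.3]]
0.2 studs [[217.   9.]] [[439.   9.]] outer edge [[261.3  46.4]]
0.1 studs [[218.   5.]] [[438.   5.]] outer edge [[260.9  41.2]]
0 studs [[218.   2.]] [[438.   2.]] outer edge [[260.6  35.9]]
[-48, 0, 69] [[328.  27.]]
[-9, 0, 123] [[330. -60.]]
[-17, 0, 72] [[329. -16.]]
[-32, 0, 103] [[329.  -9.]]
[188.  13.] 555 [176   0  23  28]
[218.  14.] 449 [208  -1  20  30]
[251.  14.] 478 [242   0  19  29]
[403.  13.] 493 [393  -2  22  31]
[436.  14.] 481 [427   0  19  29]
[467.  13.] 614 [455   0  27  28]
[327.  32.] 104 [318  28  21  10]
```

The push stopped at the flap's stop, and the tongue at row 28 matches flap = 0. Next I'll fit the lever angle from the loop bar's row in the earlier image and a fresh side view.

Run:
```python
from h import *
# recover w14 cam: same tool pose -> camera offset in tool
p=case([-94.9,0.8,236.3]);
cam0=np.load("cam.npz");K,Rm,t=[cam0[k] for k in cam0];pt,Rt=tool();off=-Rm.T@t-pt
cam14=(K,Rm,-Rm@(p+off))
def pts(L,lo=3.6):
    h=np.array([-16+15*np.cos(L-.262),0,57+15*np.sin(L-.262)]);a=lo-L+.03
    return np.array([h,h+52*np.array([-np.cos(a),0,np.sin(a)]),[-16+50*np.cos(L),0,57+50*np.sin(L)]])
side=info("side");im=get_image("side");cv2.imwrite("pics/s2.png",im)
for L in(1.5,1.6,1.7,1.8,1.9):
    P=pts(L);W=np.array([case(q) for q in P]);print(L,P.round(0)[:,[0,2]].tolist(),"w14",proj(cam14,W).round(0).tolist(),"side",proj(side,W).round(1).tolist())
w=cv2.imread("pics/w14.png")
print("w14 col 324 rows 50-120:",w[50:120:2,324].max(1).tolist())
g=cv2.cvtColor(im,cv2.COLOR_BGR2GRAY);print("side patch rows170-212 cols 268-292 step2");print(g[170:214:2,266:296:2])
```

```text
1.5 [[-11.0, 71.0], [16.0, 115.0], [-12.0, 107.0]] w14 [[324.0, 91.0], [324.0, 48.0], [324.0, 90.0]] side [[276.3, 195.8], [267.3, 180.3], [276.4, 185.1]]
1.6 [[-13.0, 72.0], [11.0, 118.0], [-17.0, 107.0]] w14 [[324.0, 93.0], [324.0, 56.0], [324.0, 97.0]] side [[276.8, 195.8], [269.1, 179.8], [277.9, 185.5]]
1.7 [[-14.0, 72.0], [4.0, 121.0], [-22.0, 107.0]] w14 [[324.0, 95.0], [324.0, 65.0], [324.0, 104.0]] side [[277.2, 195.9], [271.0, 179.6], [279.5, 186.0]]
1.8 [[-16.0, 72.0], [-2.0, 122.0], [-27.0, 106.0]] w14 [[324.0, 96.0], [324.0, 74.0], [324.0, 110.0]] side [[277.7, 195.9], [273.0, 179.6], [281.0, 186.7]]
1.9 [[-17.0, 72.0], [-9.0, 123.0], [-32.0, 104.0]] w14 [[324.0, 98.0], [324.0, 84.0], [324.0, 116.0]] side [[278.1, 196.1], [275.0, 179.8], [282.6, 187.5]]
w14 col 324 rows 50-120: [134, 131, 134, 121, 73, 59, 51, 93, 128, 132, 132, 133, 131, 131, 131, 131, 135, 131, 131, 133, 121, 109, 127, 114, 112, 108, 113, 115, 99, 94, 103, 126, 129, 129, 128]
side patch rows170-212 cols 268-292 step2
[[114 116 115 115 116 115 115 114 114 112 113 112 113 111 113]
 [114 116 116 116 115 1
[... 600 characters left out ...]
6  54]
 [ 70  71  70  52  72  71  80  62  71  68  32  33  37  37  38]
 [ 71  71  72  57  61  71  80  62  68  54  33  33  34  33  33]
 [ 87  82  78  67  55  72  80  60  53  72  40  34  33  34  33]
 [ 90  91  92  90  59  74  79  60  65  74  49  36  36  39  68]
 [ 91  89  89  90  89  88  74  55  64  65  74  54  52  66  93]
 [ 89  90  89  89  90  71  89  65  83  87  90  54  41  78  70]
 [ 85  87  89  89  88  77  87  63  82  90  75  48  56  69  69]
 [ 71  72  75  85  86  89  89  82  90  76  75  74  68  69  69]
 [ 71  67  54  70  76  77  84  83  81  82 104  68  68  69  71]
 [ 68  51  51  69  69  69  68  71  85 106  69  70  70  70  69]
 [ 50  50  49  65  70  67  68  78 106  72  70  69  71  74  72]]
```

The lever is at about 1.67 rad, with the loop bar near case (6, 0, 119). I'll go behind it with closed fingers at z = 114 and tip it towards the robot.

```bash
python3 -m crank '{"translation":[[36,1,0],[36,1,0],[36,1,0],[36,1,0],[36,1,0],[36,0,0],[0,0,0],[0,0,0]],"roll":[0,0,0,0,0,0,0,0],"fingers":[0,0,0,0,0,0,0,0]}'; python3 -m crank '{"translation":[[0,0,30],[0,0,30],[0,0,30],[0,0,22],[0,0,0],[0,0,0]],"roll":[0,0,0,0,0,0],"fingers":[0,0,0,0,0,0]}'; python3 -c "
from h import *
p,Rt=tool();print(incase(p).round(1))"
```

```text
clock: 49.25
position: [0.6464, 0.0243, 0.2294]
ee_rot: [-0.0, 0.999, 0.036, -0.002]
contact_force: [-0.4, -0.4, 0.7]
width: 0.0004
gripper_force: 0.0
clock: 49.85
position: [0.6457, 0.0241, 0.1198]
ee_rot: [0.0, 0.999, 0.036, -0.0]
contact_force: [-0.3, 0.1, 0.1]
width: 0.0001
gripper_force: 0.0
[ 33.5  -0.6 119.8]
```

```bash
python3 -m crank '{"translation":[[0,0,5],[-8,0,0],[-8,0,0],[-6,0,0],[-6,0,0],[0,0,0]],"roll":[0,0,0,0,0,0],"fingers":[0,0,0,0,0,0]}'; python3 -m crank '{"translation":[[-5,0,0],[-5,0,0],[-5,0,0],[-4,0,0],[0,0,0],[0,0,0],[0,0,0]],"roll":[0,0,0,0,0,0,0],"fingers":[0,0,0,0,0,0,0]}'
python3 - <<'E'
from h import *
p,Rt=tool();print(incase(p).round(1))
im=get_image("side");cv2.imwrite("pics/s3.png",im);a=cv2.imread("pics/s2.png")
g=cv2.cvtColor(im,cv2.COLOR_BGR2GRAY);print(g[174:216:2,266:306:2])
side=info("side")
for a in (1.6,1.2,0.5,0,-.3):
    q=[-14-52*np.cos(a),0,72+52*np.sin(a)];print(a,proj(side,case(q)).round(1),proj(side,case([q[0],17,q[2]])).round(1),proj(side,case([q[0],-17,q[2]])).round(1))
E
```

```text
clock: 50.45
position: [0.6175, 0.0221, 0.1147]
ee_rot: [0.0, 0.999, 0.036, -0.0]
contact_force: [0.5, 1.4, -1.3]
width: -0.0
gripper_force: 0.0
clock: 51.15
position: [0.6, 0.0207, 0.1144]
ee_rot: [0.0, 0.999, 0.036, 0.0]
contact_force: [0.7, 0.4, 0.2]
width: -0.0002
gripper_force: 0.0
[-12.4  -0.7 114.4]
[[115 115  95  77  35  34  50  59  99 114 113 114 115 113 113 113 113 107
  102 115]
 [116  99  73  65  39  36  52  60  86 100 111 114 114 114 114 115 115 114
  114 114]
 [ 95  71  72  65  38  38  57  62  70  73  71  78  91  98 111 114 115 115
  116 115]
 [ 73  72  72  64  38  39  63  64  70  71  72  72  72  73  73  78 109 115
  115 115]
 [ 72  73  72  72  56  39  65  66  70  71  70  71  71  73  67  36  54  85
   98 117]
 [ 72  72  73  71  76  76  73  70  67  72  71  72  73  69  49  33  34  33
   33  36]
 [ 72  72  72  71  72  72  81  72  69  71  73  73  69  54  62  34  34  33
   34  34]
 [ 71  72  72  71  71  71  85  61  73  71  72  69  54  73  64  33  33  32
   32  71]
 [ 72  71  72  72  71  71  84  60  70  72  57  43  47  67  53  32  33  32
   61  73]
 [ 71  71  70  72  72  71  
[... 552 characters left out ...]
  68
   73  81]
 [ 71  73  77  85  88  89  90  83  88  64  55  56  66  54  54  70  71  71
   80  80]
 [ 71  68  53  71  76  78  85  82  82  83  92  55  56  56  69  71  73  81
   80  82]
 [ 68  51  50  69  70  69  69  71  87 106  69  68  63  70  71  75  81  80
   80  81]
 [ 50  50  49  64  71  69  69  79 107  72  69  69  70  75  72  82  82  81
  102  88]
 [ 39  43  53  73  72  68  78 107  73  71  70  71  71  70  78  81  82 107
   81 108]]
1.6 [[276.2 179.8]] [[273.2 182.6]] [[279.1 177.2]]
1.2 [[282.7 182.6]] [[279.7 185.3]] [[285.5 179.8]]
0.5 [[291.3 192. ]] [[288.5 194.9]] [[294.1 189.2]]
0 [[293.5 200.1]] [[290.7 203.1]] [[296.2 197.3]]
-0.3 [[292.8 204.5]] [[290.  207.5]] [[295.5 201.6]]
```

The loop has fallen forward. I'll retract and check with the wrist camera that the bar lies in front of the tongue.

```bash
python3 -m crank '{"translation":[[0,0,-30],[0,0,-30],[0,0,-25],[-30,0,0],[-35,0,0],[-35,0,0],[-20,0,0],[0,0,0]],"roll":[0,0,0,0,0,0,0,0],"fingers":[0,0,0,0,0,0,0,0]}'; python3 -m crank '{"translation":[[0,0,0],[0,0,0],[0,0,0]],"roll":[0,0,0],"fingers":[0,0,0]}'
python3 - <<'E'
from h import *
p,Rt=tool();cam=info("wrist");im=get_image("wrist");cv2.imwrite("pics/w18.png",im);print(incase(p).round(1))
for a in (0,-.2,-.3,-.4,-.5):
    q=np.array([-13.5-52*np.cos(a),0,72+52*np.sin(a)]);print("loop",a,q.round(),[proj(cam,case(q+[0,y,0])).round(1).tolist() for y in(0,17)])
for n,q in dict(tonguetop=[-53,0,69],tonguebase=[-49,0,52],flapedge_out=[-51,60,52],flapin=[-45,60,52],hinge=[-13.5,17,72],lever1_67=[-21,0,107],ped=[-38,0,45]).items():print(n,proj(cam,case(q)).round(1))
g=cv2.cvtColor(im,cv2.COLOR_BGR2GRAY)
c0=int(round(proj(cam,case([-50,0,60]))[0,0]));r0=int(proj(cam,case([-50,0,60]))[0,1])
print(c0,r0);print("cols",list(range(c0-32,c0+34,3)));
for r in range(r0-40,r0+32,2):print(r,g[r,c0-32:c0+34:3].tolist())
E
```

```text
clock: 52.0
position: [0.4772, 0.0122, 0.1995]
ee_rot: [-0.0, 0.999, 0.036, -0.001]
contact_force: [0.6, 0.4, -0.4]
width: 0.0003
gripper_force: 0.0
clock: 52.3
position: [0.4813, 0.012, 0.1993]
ee_rot: [0.0, 0.999, 0.036, 0.0]
contact_force: [-0.6, 0.3, 0.5]
width: -0.0001
gripper_force: 0.0
[-131.4   -0.9  199.3]
loop 0 [-66.   0.  72.] [[[321.5, 112.7]], [[300.2, 112.7]]]
loop -0.2 [-64.   0.  62.] [[[321.5, 111.4]], [[300.9, 111.4]]]
loop -0.3 [-63.   0.  57.] [[[321.5, 109.8]], [[301.3, 109.8]]]
loop -0.4 [-61.   0.  52.] [[[321.5, 107.7]], [[301.6, 107.7]]]
loop -0.5 [-59.   0.  47.] [[[321.5, 105.1]], [[301.9, 105.1]]]
tonguetop [[321.5  96.4]]
tonguebase [[321.5  92.4]]
flapedge_out [[250.4  94.9]]
flapin [[250.   87.4]]
hinge [[299.   41.2]]
lever1_67 [[321.5  42.5]]
ped [[321.5  79.3]]
322 93
cols [290, 293, 296, 299, 302, 305, 308, 311, 314, 317, 320, 323, 326, 329, 332, 335, 338, 341, 344, 347, 350, 353]
53 [91, 89, 64, 43, 53, 83, 71, 63, 59, 64, 68, 64, 70, 64, 62, 71, 62, 34, 39, 52, 60, 64]
55 [94, 92, 66, 44, 68, 98, 71, 80, 84, 84, 84, 84, 82, 81, 83, 71, 77, 40, 35
[... 2761 characters left out ...]
 153, 116]
113 [151, 153, 151, 153, 154, 155, 156, 151, 150, 151, 153, 154, 154, 153, 151, 155, 156, 157, 153, 154, 153, 111]
115 [150, 153, 153, 158, 154, 156, 154, 152, 148, 148, 145, 152, 157, 157, 156, 159, 152, 156, 154, 153, 151, 108]
117 [150, 152, 156, 156, 155, 155, 152, 153, 152, 148, 147, 152, 159, 154, 158, 161, 155, 157, 156, 156, 128, 108]
119 [152, 152, 156, 150, 150, 156, 150, 152, 154, 152, 150, 159, 157, 153, 160, 161, 160, 156, 157, 155, 144, 110]
121 [153, 158, 158, 151, 153, 158, 153, 154, 154, 152, 150, 155, 154, 154, 156, 158, 161, 159, 159, 158, 156, 132]
123 [157, 155, 156, 152, 154, 157, 157, 155, 154, 154, 148, 148, 150, 153, 152, 153, 156, 159, 157, 161, 160, 151]
```

The bar is at row 107, in front of the tongue (rows 87–99) and at case (-61, 52), so it is hooked. Next is the lever.

```bash
python3 -m crank '{"translation":[[0,0,-5],[21,-1,0],[21,0,0],[21,0,0],[20,0,0],[0,0,35],[0,0,35],[0,0,30]],"roll":[0,0,0,0,0,0,0,0],"fingers":[0,0,0,0,0,0,0,0]}';python3 -m crank '{"translation":[[0,0,0],[0,0,0]],"roll":[0,0],"fingers":[0,0]}'
python3 - <<'E'
from h import *
p,Rt=tool();print(incase(p).round(1))
T=np.arange(1.67,-0.05,-0.12);c=lambda L:np.array([-27+44*np.cos(L)-2.5*np.sin(L),57+44*np.sin(L)+2.5*np.cos(L)])
P=np.array([c(t) for t in T]);print(P[0].round(1));print(np.c_[T[1:],np.diff(P,axis=0),P[1:]].round(1).tolist())
E
```

```text
clock: 53.15
position: [0.563, 0.0191, 0.103]
ee_rot: [0.0, 0.999, 0.036, -0.0]
contact_force: [-0.1, 0.3, -0.5]
width: -0.0001
gripper_force: 0.0
clock: 53.35
position: [0.5632, 0.019, 0.1046]
ee_rot: [0.0, 0.999, 0.036, -0.0]
contact_force: [0.1, -0.1, 1.4]
width: -0.0
gripper_force: 0.0
[-49.2   0.3 104.6]
[-33.8 100.5]
[[1.5, 5.3, 0.5, -28.6, 101.0], [1.4, 5.3, -0.1, -23.3, 100.9], [1.3, 5.2, -0.8, -18.1, 100.2], [1.2, 5.1, -1.4, -13.0, 98.8], [1.1, 4.9, -2.0, -8.1, 96.8], [0.9, 4.6, -2.6, -3.4, 94.2], [0.8, 4.3, -3.1, 0.8, 91.2], [0.7, 3.9, -3.6, 4.7, 87.6], [0.6, 3.4, -4.0, 8.2, 83.6], [0.5, 2.9, -4.4, 11.1, 79.2], [0.3, 2.4, -4.7, 13.5, 74.4], [0.2, 1.8, -5.0, 15.3, 69.5], [0.1, 1.2, -5.2, 16.5, 64.3], [-0.0, 0.6, -5.3, 17.0, 59.1]]
```

```bash
python3 -m crank '{"translation":[[7,0,3],[7,0,3],[5,0,0],[5.3,0,0],[5.2,0,1],[5.1,0,1.5],[0,0,0]],"roll":[0,0,0,0,0,0,0],"fingers":[0,0,0,0,0,0,0]}';python3 -c "
from h import *
p,Rt=tool();print(incase(p).round(1))"
python3 -m crank '{"translation":[[4.9,0,2],[4.6,0,2.6],[4.3,0,3.1],[3.9,0,3.6],[0,0,0],[0,0,0]],"roll":[0,0,0,0,0,0],"fingers":[0,0,0,0,0,0]}';python3 -c "
from h import *
p,Rt=tool();print(incase(p).round(1))"
```

```text
clock: 54.05
position: [0.5984, 0.0216, 0.0957]
ee_rot: [0.0, 0.999, 0.036, 0.001]
contact_force: [0.6, 1.1, 0.1]
width: -0.0004
gripper_force: 0.0
[-13.9   0.3  95.7]
clock: 54.65
position: [0.6148, 0.0228, 0.084]
ee_rot: [0.0, 0.999, 0.036, -0.0]
contact_force: [-0.1, -0.7, -0.4]
width: -0.0
gripper_force: 0.0
[ 2.5  0.3 84. ]
```

```bash
python3 -m crank '{"translation":[[3.4,0,4],[2.9,0,4.4],[2.4,0,4.7],[1.8,0,5],[0,0,0],[0,0,0]],"roll":[0,0,0,0,0,0],"fingers":[0,0,0,0,0,0]}';python3 - <<'E'
from h import *
p,Rt=tool();print(incase(p).round(1))
im=get_image("side");cv2.imwrite("pics/s4.png",im);g=cv2.cvtColor(im,cv2.COLOR_BGR2GRAY)
s=info("side")
for L in(1.6,.6,.3,.1,0):
    print(L,[proj(s,case([-16+r*np.cos(L),0,57+r*np.sin(L)])).round(1).tolist() for r in(0,50)])
print(g[174:214:2,254:300:2])
E
```

```text
clock: 55.25
position: [0.6256, 0.0235, 0.0661]
ee_rot: [0.0, 0.999, 0.036, 0.0]
contact_force: [0.1, 0.7, 0.4]
width: 0.0
gripper_force: 0.0
[13.4  0.3 66.1]
1.6 [[[278.0, 200.4]], [[277.9, 185.5]]]
0.6 [[[278.0, 200.4]], [[265.0, 188.7]]]
0.3 [[[278.0, 200.4]], [[263.3, 192.2]]]
0.1 [[[278.0, 200.4]], [[262.8, 194.9]]]
0 [[[278.0, 200.4]], [[262.8, 196.4]]]
[[101  93  68  60  42  33  32  34  37  33  34  33  37 115 114 113 114 113
  114 113 113 113 114]
 [ 48  54  62  41  40  61  35  34  36  34  34  37  46  78  92 101 111 114
  114 114 115 115 116]
 [ 52  51  56  42  34  37  36  33  38  34  34  37  57  73  73  73  72  79
   91  93 110 115 116]
 [109  52  41  37  34  33  34  33  37  33  33  70  72  73  71  71  72  72
   66  54  55  62 108]
 [117 111  41  36  34  33  35  35  32  34  35  72  71  71  71  72  71  71
   67  53  50  32  53]
 [116 116  94  33  34  34  33  33  35  39  60  72  71  71  71  71  71  69
   60  53  48  31  31]
 [117 112  76  65  58  47  34  34  39  52  69  73  72  71  71  71  69  53
   55  54  61  32  31]
 [ 96  73  72  72  72  66  37  34  48  59  68  72  72  70  
[... 502 characters left out ...]
 36  38  69  89  70]
 [ 72  74  88  89  90  90  91  87  82  90  97  93  77  52  87  57  56  53
   49  50  89  71  70]
 [ 71  76  84  89  90  89  90  90  87  71  73  70  89  64  84  87  92  53
   40  42  60  69  70]
 [ 72  71  70  73  75  80  86  88  87  76  62  55  62  62  76  91  75  48
   41  58  70  69  70]
 [ 71  71  72  72  71  72  71  73  76  85  87  89  76  70  57  58  59  49
   55  69  70  70  70]
 [ 71  71  70  73  72  71  71  68  54  72  76  78  85  84  82  77  85  62
   68  70  70  70  73]
 [ 72  71  71  71  72  72  68  51  51  70  70  69  68  72  84 107  69  69
   69  70  70  75  82]
 [ 72  72  71  70  72  69  50  49  50  65  70  69  68  79 107  72  69  70
   70  75  72  82  82]]
```

The lever follows the finger and is now nearly flat. I'll press it down.

```bash
python3 -m crank '{"translation":[[1.5,0,3],[1,0,3],[0,0,2],[0,0,2],[0,0,0],[0,0,0]],"roll":[0,0,0,0,0,0],"fingers":[0,0,0,0,0,0]}';python3 -c "
from h import *
p,Rt=tool();print(incase(p).round(1))"
python3 -m crank '{"translation":[[0,0,2],[0,0,1],[0,0,1],[0,0,0],[0,0,0]],"roll":[0,0,0,0,0],"fingers":[0,0,0,0,0]}';python3 -c "
from h import *
p,Rt=tool();print(incase(p).round(1))"
```

```text
clock: 55.9
position: [0.628, 0.0237, 0.0594]
ee_rot: [0.0, 0.999, 0.036, 0.001]
contact_force: [-5.1, 0.5, 16.2]
width: -0.0
gripper_force: 8.1
[15.7  0.3 59.4]
clock: 56.4
position: [0.628, 0.0237, 0.0591]
ee_rot: [0.0, 0.999, 0.036, 0.002]
contact_force: [-12.6, 0.3, 34.1]
width: -0.0002
gripper_force: 17.5
[15.8  0.2 59.1]
```

Firm stop at 59 mm, so the lever is flat. I'll lift off and verify.

```bash
python3 -m crank '{"translation":[[0,0,-8],[0,0,-20],[0,0,-40],[0,0,-40],[-35,0,-30],[-40,0,-5],[-40,0,0],[-30,0,0]],"roll":[0,0,0,0,0,0,0,0],"fingers":[0,0,0,0,0,0,0,0]}';python3 -m crank '{"translation":[[0,0,0],[0,0,0],[0,0,0],[0,0,0]],"roll":[0,0,0,0],"fingers":[0,0,0,0]}'
python3 - <<'E'
from h import *
p,Rt=tool();cam=info("wrist");im=get_image("wrist");cv2.imwrite("pics/w19.png",im);print(incase(p).round(1))
for n,q in dict(bar=[-53.5,0,54.5],barL=[-53.5,17,54.5],tonguetop=[-53,0,69],edge_out=[-51,60,52],edge_in=[-45,60,52],levertip=[34,0,59.5],leverL=[20,9,59.5],pedback=[0,0,45]).items():print(n,proj(cam,case(q)).round(1))
g=cv2.cvtColor(im,cv2.COLOR_BGR2GRAY)
print("col at y=60 (flap edge):");c=int(proj(cam,case([-50,60,52]))[0,0]);r=int(proj(cam,case([-50,60,52]))[0,1]);print(r-14,g[r-14:r+16,c].tolist())
c0=int(proj(cam,case([0,0,57]))[0,0]);rt=int(proj(cam,case([34,0,59.5]))[0,1])
for rr in range(max(rt-12,0),r+16,3):print(rr,g[rr,c0-30:c0+32:3].tolist())
for c_,a,b in blobs((im.max(2)<50),60,4000):print(np.round(c_),a,incase(cast(cam,c_,.038)[0]).round(1))
E
```

```text
clock: 57.2
position: [0.481, 0.0134, 0.1956]
ee_rot: [0.0, 0.999, 0.036, 0.0]
contact_force: [0.5, -0.5, 0.8]
width: -0.0003
gripper_force: 0.0
clock: 57.6
position: [0.4845, 0.0133, 0.1953]
ee_rot: [0.0, 0.999, 0.036, 0.0]
contact_force: [0.3, 0.7, 0.8]
width: 0.0003
gripper_force: 0.0
[-1.281e+02  1.000e-01  1.953e+02]
bar [[322.7 101.8]]
barL [[302.2 101.8]]
tonguetop [[322.8 100.6]]
edge_out [[250.8  98.8]]
edge_in [[250.4  91.2]]
levertip [[322.9 -21.4]]
leverL [[ 3.109e+02 -2.000e-01]]
pedback [[322.8  33.5]]
col at y=60 (flap edge):
83 [36, 36, 36, 41, 46, 56, 62, 59, 70, 100, 134, 144, 149, 144, 144, 136, 111, 90, 89, 101, 108, 106, 108, 109, 111, 110, 109, 105, 112, 130]
0 [86, 88, 115, 119, 123, 118, 116, 123, 126, 125, 121, 121, 119, 117, 90, 83, 87, 89, 88, 72, 83]
3 [89, 90, 115, 123, 124, 117, 113, 121, 124, 120, 120, 120, 122, 114, 89, 88, 89, 86, 88, 68, 85]
6 [89, 88, 113, 121, 123, 119, 113, 124, 126, 123, 118, 119, 116, 115, 91, 84, 88, 89, 85, 68, 88]
9 [89, 92, 113, 120, 123, 117, 114, 124, 129, 122, 119, 118, 121, 121, 90, 85, 88, 87, 91, 71, 90]
12 [86, 90, 11
[... 2955 characters left out ...]
 104, 103, 68, 56, 55, 54, 56, 54, 53, 51, 50, 54, 54, 51, 52, 53, 58, 102, 105, 106]
108 [106, 110, 108, 107, 105, 105, 107, 110, 101, 105, 102, 101, 104, 105, 109, 109, 106, 104, 103, 105, 112]
111 [116, 117, 116, 125, 125, 118, 113, 115, 127, 131, 120, 111, 113, 126, 127, 122, 113, 109, 119, 128, 125]
[170.  60.] 1145 [-18.9 129.6  38. ]
[208.  37.] 135 [-1.2 95.9 38. ]
[278.  37.] 165 [-1.2 37.3 38. ]
[356.  44.] 296 [ -6.3 -28.2  38. ]
[405.  60.] 891 [-19.2 -69.8  38. ]
[437.  37.] 147 [ -1.  -95.3  38. ]
[474.  60.] 1205 [ -19.  -128.8   38. ]
[240.  63.] 867 [-21.7  70.4  38. ]
[206.  74.] 541 [-30.  100.6  38. ]
[439.  74.] 559 [-30.3 -99.7  38. ]
[321.  93.] 225 [-45.5   1.6  38. ]
```

The latch is closed: the lever is flat and the bar lies against the tongue. But tray C's fin reads 2.5 mm short of the other three, so I'll check its extent.

Run:
```python
from h import *
cam=info("wrist")
for f in("w19","w17"):
  im=cv2.imread(f"pics/{f}.png");g=cv2.cvtColor(im,cv2.COLOR_BGR2GRAY)
  n,l,s,c=cv2.connectedComponentsWithStats((im.max(2)<50).astype(np.uint8))
  for i in range(1,n):
    if s[i,4]>400:print(f,s[i].tolist(),c[i].round())
  if f=="w19":
    for nm,y in zip("DCAB",(128,70,-70,-128)):
      a=proj(cam,case([-2,y,50]))[0];b=proj(cam,case([-38,y,50]))[0]
      print(nm,"pred top face far/near",a.round(1),b.round(1))
      cc=np.linspace(a[0],b[0],3)
      r0,r1=int(a[1])-12,int(b[1])+16;col=[int(round(np.interp(r,[a[1],b[1]],[a[0],b[0]]))) for r in range(r0,r1)]
      print(r0,[int(g[r,c]) for r,c in zip(range(r0,r1),col)])
```

```text
w19 [145, 35, 41, 51, 1145] [170.  60.]
w19 [395, 35, 22, 51, 891] [405.  60.]
w19 [459, 35, 42, 52, 1205] [474.  60.]
w19 [230, 38, 21, 50, 867] [240.  63.]
w19 [197, 56, 19, 36, 541] [206.  74.]
w19 [429, 57, 20, 34, 559] [439.  74.]
w19 [16, 242, 611, 158, 46392] [322. 351.]
D pred top face far/near [162.9  34.4] [168.5  82.1]
22 [94, 91, 94, 93, 90, 92, 93, 93, 92, 91, 84, 70, 59, 42, 35, 28, 29, 28, 27, 27, 30, 25, 29, 29, 28, 27, 26, 26, 28, 29, 31, 21, 28, 30, 27, 30, 32, 24, 31, 26, 25, 31, 31, 27, 34, 27, 25, 32, 31, 27, 25, 25, 21, 29, 26, 20, 24, 27, 29, 32, 23, 31, 56, 79, 89, 91, 88, 76, 66, 78, 112, 138, 147, 148, 144, 141]
C pred top face far/near [235.4  34.4] [238.4  82.1]
22 [92, 90, 89, 91, 94, 89, 91, 92, 92, 87, 77, 69, 58, 46, 53, 59, 48, 29, 28, 16, 27, 27, 24, 26, 25, 22, 20, 24, 20, 27, 26, 22, 21, 26, 22, 27, 27, 25, 23, 32, 24, 20, 24, 28, 25, 25, 24, 25, 26, 18, 21, 19, 22, 21, 24, 23, 26, 20, 26, 20, 20, 21, 25, 23, 31, 49, 56, 55, 53, 69, 104, 133, 147, 150, 148, 144]
A pred top face far/near [410.4  34.4] [407.2  82.1]
22 [88, 86, 86, 84, 87, 87, 88, 84
[... 211 characters left out ...]
9, 13, 34, 50, 59, 64, 67, 66, 60, 66, 97, 125, 141, 138, 139, 138]
B pred top face far/near [482.9  34.4] [477.2  82.1]
22 [88, 86, 87, 87, 86, 84, 85, 85, 84, 81, 79, 66, 54, 32, 21, 19, 13, 17, 18, 13, 18, 23, 19, 23, 16, 20, 24, 17, 17, 18, 16, 17, 16, 17, 16, 18, 1, 17, 12, 16, 20, 16, 19, 23, 14, 8, 19, 12, 12, 18, 13, 10, 17, 7, 18, 8, 9, 13, 16, 17, 22, 27, 40, 54, 59, 59, 61, 62, 60, 72, 100, 129, 137, 136, 133, 129]
w17 [176, 0, 23, 28, 555] [188.  13.]
w17 [209, 0, 19, 29, 449] [218.  14.]
w17 [242, 0, 19, 29, 478] [251.  14.]
w17 [394, 0, 21, 28, 493] [403.  13.]
w17 [427, 0, 19, 29, 481] [436.  14.]
w17 [455, 0, 27, 28, 614] [467.  13.]
w17 [16, 242, 611, 158, 46686] [322. 351.]
```

Tray C is about 2 mm short. The flap can stay latched: I'll grip its fin from above (the gap to the stud is enough at a 15 mm opening) and press it home.

```bash
python3 -m crank '{"translation":[[22,-14,0],[22,-14,0],[22,-14,0],[21,-14,20],[20,-13.5,30],[0,0,30],[0,0,0],[0,0,0]],"roll":[0,0,0,0,0,0,0,0],"fingers":[0.176,0.176,0.176,0.176,0.176,0.176,0.176,0.176]}' 40;python3 -m crank '{"translation":[[0,0,0],[0,0,0],[0,0,0]],"roll":[0,0,0],"fingers":[0.176,0.176,0.176]}'
python3 - <<'E'
from h import *
p,Rt=tool();print(incase(p).round(1),delta(case([-21,69.4,62]),CY+np.pi/2))
E
```

```text
clock: 58.45
position: [0.585, 0.0903, 0.1149]
ee_rot: [0.0, 0.999, 0.036, -0.001]
contact_force: [0.1, 0.1, -0.1]
width: 0.0153
gripper_force: 0.0
clock: 58.75
position: [0.5857, 0.0901, 0.117]
ee_rot: [0.0, 0.999, 0.036, 0.001]
contact_force: [-0.2, -0.0, 0.1]
width: 0.0148
gripper_force: 0.0
[-21.7  69.5 117. ] [[0.5, 0.1, 55.0], ('world turn', np.float64(0.0), 'roll(tool z down)', np.float64(-0.0))]
```

```bash
python3 -m crank '{"translation":[[0,0,25],[0,0,25],[0,0,10],[0,0,5],[0,0,0],[0,0,0]],"roll":[0,0,0,0,0,0],"fingers":[0.176,0.176,0.176,0.176,0.176,0.176]}' 40; python3 -c "
from h import *
p,Rt=tool();print(incase(p).round(1))"
python3 -m crank '{"translation":[[0,0,5],[0,0,5],[0,0,4],[0,0,0],[0,0,0]],"roll":[0,0,0,0,0],"fingers":[0.176,0.176,0.176,0.176,0.176]}' 40; python3 -c "
from h import *
p,Rt=tool();print(incase(p).round(1))"
```

```text
clock: 59.35
position: [0.5859, 0.0903, 0.0515]
ee_rot: [0.0, 0.999, 0.036, 0.001]
contact_force: [0.3, -0.2, 0.8]
width: 0.0151
gripper_force: 0.0
[-21.5  69.7  51.5]
clock: 59.85
position: [0.5849, 0.0903, 0.0362]
ee_rot: [0.0, 0.999, 0.036, -0.0]
contact_force: [-0.2, -0.7, 0.1]
width: 0.0151
gripper_force: 0.0
[-22.5  69.8  36.2]
```

```bash
python3 -m crank '{"translation":[[0,0,0],[0,0,0],[0,0,0],[2,0,0],[2,0,0],[2,0,0],[0,0,0],[0,0,0]],"roll":[0,0,0,0,0,0,0,0],"fingers":[0,0,0,0,0,0,0,0]}' 40; python3 -c "
from h import *
p,Rt=tool();print(incase(p).round(1))"
python3 -m crank '{"translation":[[1,0,0],[1,0,0],[1,0,0],[0,0,0],[0,0,0]],"roll":[0,0,0,0,0],"fingers":[0,0,0,0,0]}' 40; python3 -c "
from h import *
p,Rt=tool();print(incase(p).round(1))"
```

```text
clock: 60.65
position: [0.5865, 0.0904, 0.0365]
ee_rot: [0.0, 0.999, 0.036, -0.005]
contact_force: [-9.9, -2.2, 8.1]
width: 0.0089
gripper_force: 43.6
[-20.9  69.8  36.5]
clock: 61.15
position: [0.5865, 0.0904, 0.0365]
ee_rot: [0.0, 0.999, 0.036, -0.007]
contact_force: [-14.4, -2.4, 13.8]
width: 0.0088
gripper_force: 44.2
[-20.9  69.8  36.5]
```

It moved 1.6 mm to a hard stop. I'll release, back off and check everything.

```bash
python3 -m crank '{"translation":[[-4,0,0],[-2,0,0],[0,0,0],[0,0,0],[0,0,0],[0,0,-8],[0,0,-15],[0,0,-35]],"roll":[0,0,0,0,0,0,0,0],"fingers":[0,0.03,0.176,0.176,0.176,0.176,0.176,0.176]}' 40;python3 -m crank '{"translation":[[0,0,-35],[0,0,-35],[-25,17,-30],[-28,18,0],[-27,18,0],[-27,17,0],[0,0,0],[0,0,0]],"roll":[0,0,0,0,0,0,0,0],"fingers":[0.176,0.176,0,0,0,0,0,0]}';python3 -m crank '{"translation":[[0,0,0],[0,0,0]],"roll":[0,0],"fingers":[0,0]}'
python3 - <<'E'
from h import *
p,Rt=tool();cam=info("wrist");im=get_image("wrist");cv2.imwrite("pics/w20.png",im);print(incase(p).round(1))
n,l,s,c=cv2.connectedComponentsWithStats((im.max(2)<50).astype(np.uint8))
for i in range(1,n):
    if 150<s[i,4]<4000:print(s[i].tolist(),incase(cast(cam,c[i],.038)[0]).round(1)[:2])
for n_,q in dict(bar=[-54,0,54.5],tonguetop=[-53,0,69],tip=[34,0,59.5]).items():print(n_,proj(cam,case(q)).round(1))
g=cv2.cvtColor(im,cv2.COLOR_BGR2GRAY);c0=int(proj(cam,case([-54,0,54.5]))[0,0]);print(g[70:116,c0].tolist())
# bystanders / lookalikes unmoved in top view
a=cv2.imread("pics/top0.png");b=get_image("top");cv2.imwrite("pics/top9.png",b)
d=(cv2.absdiff(a,b).max(2)>30).astype(np.uint8)
for C,A,rr in blobs(d,15,1e6):print("top diff",C.round(),A)
E
```

```text
clock: 61.95
position: [0.5862, 0.0904, 0.0928]
ee_rot: [0.0, 0.999, 0.036, -0.003]
contact_force: [-0.4, -0.4, -0.5]
width: 0.0148
gripper_force: 0.0
clock: 62.75
position: [0.4867, 0.0128, 0.1953]
ee_rot: [0.0, 0.999, 0.035, 0.001]
contact_force: [-0.2, 0.4, 0.0]
width: 0.0001
gripper_force: 0.0
clock: 62.95
position: [0.4873, 0.0135, 0.1945]
ee_rot: [-0.0, 0.999, 0.036, 0.0]
contact_force: [0.1, 0.5, -0.4]
width: -0.0002
gripper_force: 0.0
[-1.253e+02  1.000e-01  1.945e+02]
[146, 38, 40, 51, 1124] [-19.  129.4]
[229, 38, 22, 52, 890] [-19.6  70.9]
[346, 38, 39, 6, 155] [ -1.1 -35.3]
[395, 38, 21, 52, 871] [-19.4 -69.8]
[459, 38, 43, 52, 1187] [ -19.2 -128.7]
[197, 60, 19, 35, 541] [-30.  100.5]
[429, 61, 20, 34, 564] [-30.5 -99.7]
bar [[322.8 106. ]]
tonguetop [[322.8 104.3]]
tip [[323.  -17.5]]
[85, 90, 103, 117, 123, 124, 123, 123, 121, 125, 124, 124, 122, 121, 111, 98, 86, 84, 86, 86, 80, 68, 54, 51, 56, 71, 63, 44, 36, 32, 38, 47, 53, 51, 52, 52, 51, 51, 48, 60, 88, 100, 106, 110, 121, 136]
top diff [315. 165.] 19
top diff [282. 172.] 159
top diff [306. 177.] 106
top diff [316. 174.] 47
top diff [333. 179.] 70
top diff [256. 174.] 18
top diff [328. 176.] 16
top diff [291. 185.] 50
top diff [237. 321.] 9781
top diff [332. 192.] 60
top diff [339. 196.] 20
top diff [324. 198.] 23
top diff [264. 202.] 18
top diff [193. 207.] 64
top diff [388. 210.] 64
top diff [423. 217.] 43
top diff [224. 222.] 86
top diff [380. 223.] 32
top diff [435. 227.] 31
top diff [443. 234.] 31
top diff [551. 301.] 2851
top diff [392. 335.] 7155
top diff [600. 318.] 24
top diff [275. 333.] 88
top diff [605. 329.] 91
top diff [309. 342.] 32
top diff [330. 348.] 29
top diff [519. 355.] 130
top diff [115. 384.] 37
top diff [277. 389.] 74
```

All four trays are home (-19.0 to -19.6), the latch is flat and the bystanders haven't moved. The arm is clear, so I'll hand in.

```bash
python3 -c "
from rig import manip
print(manip.sign_off())"
```

```text
the job is handed in; nothing more can be done
None
```

All four trays are fully home, the flap is upright, the loop is hooked over the tongue and the lever is pressed flat, and the job is handed in; one deviation is that tray C (slot 2) sat about 2 mm short when I latched the flap, so I pressed it the last 1.6 mm home afterwards with the latch closed.

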